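Grade leather heel blocks with a pin gauge and file them

ROBOT

A 6-joint arm with a two-finger parallel gripper is mounted at the origin on the work surface. World frame = base frame: x ahead of the robot, y to its left, z up, the work surface at z = 0. Lengths are in m, angles in degrees, forces in N, time in s.
With the tool pointing down it reaches from about 0.3 to 0.75 m from the base axis. Payload 8.5 kg.
Tool frame: the origin (TCP) lies between the finger pads; the fingertips stand 8 mm ahead of it and the grasp point (between the pads) lies 11 mm behind it; x points along the fingers, y is the direction in which the jaws open and shut, and the axes are right-handed (so a half turn about x gives the same grasp; the last joint's range is limited). The gripper opens to 88 mm and grips with 3 to 60 N. Pads are 18 mm wide; open, the fingers measure 123 mm over their backs; the gripper's body (75 mm by 187 mm) begins 45 mm behind the grasp point.
Start: joints at [-75.82, 21.807, 74.336, -0, 83.858, -12.336], TCP at [0.246, -0.492, 0.247] pointing down, gripper open.
Joint ranges: [-178.18, 178.18], [-50.72, 133.34], [12.68, 142.11], [-81.47, 261.47], [9.98, 163.14], [-165.26, 165.26]. Speed limits (degrees/s): [136.94, 136.94, 180, 180, 180, 180].

INTERFACE

Orientations are given as [roll, pitch, yaw] about the fixed x, y, z axes, in that order (R = Rz(yaw) Ry(pitch) Rx(roll)).
In Python, from cell import r gives the robot as it stands.
- The arm moves only by the tool step_arm, never from a script. Its argument "motion" is a list of rows, each a list of 5 numbers: the opening, from 0 (shut) to 1 (fully open), then the shift along the tool's x, y, z in units of 50 mm (1.0 is 50 mm), then the turn about the tool's x in rad. In form: [[claw, dx, dy, dz, yaw], ...]. A call has 1 to 8 rows; each row is the pose to reach, as a shift and turn from the pose measured when the call began, along the tool's axes at that moment; what a row does not reach only later rows make up. A row lasts 1/10 s, in which the tool goes at most 50 mm and 8.59 degrees, less where a joint would pass 70% of its speed; a pose out of reach is approached as far as the arm can. A call with a gripper value outside its range is refused whole. The fingers move at their own pace and stop on an object; "newtons" is the grip in N (left out, the last holds). Time passes only in rows, so rows that repeat a pose let the fingers close. It gives the time, the measured TCP pose, the force and the opening at its end, in the units of the state.
- r.sense(): the state, without advancing time (a new reading comes with each control period).
- r.capture(name): name is "side" or "top" or "wrist"; returns the picture (480x640x3 uint8, blue, green, red); there is no depth.
- r.camera_info(name): a dict with "K" (3x3 intrinsics, pixels), "rvec" (rotation vector, rad) and "tvec" (3), from world to camera coordinates, as OpenCV has them; the wrist camera has in their place "tool_from_camera" (4x4, takes a point from camera to tool coordinates, whose origin is the TCP and whose axes are the tool frame's). Camera axes: x right, y down, z forward; pixel columns grow to the right and rows downward; lengths in m; the calibration is good to about 2 mm. A picture is of the moment at which its call begins: read the wrist's pose just before it. camera_info takes no time and is no camera call.
- r.hand_in(): hands the job in, once; it reports no verdict.
The state is a dict: "clock": time; "joints": joint angles; "joint_vel": joint speeds; "joint_torque": joint torques, N m; "tcp_pos": TCP position; "eef_rot": TCP orientation; "ft_force": force on the tool from outside, world axes, zero at the start; "wrist_torque": the same for the moment, N m; "width": opening from 0.0 (shut) to 1.0 (fully open).
Only numpy, scipy, OpenCV 4.12 (cv2) and the standard library are available. Lean on these libraries where they do the work, as an engineer would, in place of code of your own. Each camera call takes 0.05 s, during which the arm holds its last target.

TASK

Test every stacked-leather heel block on the bench: press the gauge's sprung pin into the round tan centre until the gauge's foot sits flat on the block, and note where the dial needle stops while it is pressed. When all are tested, stand the gauge back on its aluminium stand. Then slide each block all the way home into a bay of its own, the blocks that read in the red part of the dial (firm) in the red rack and those that read in the blue part (soft) in the blue rack, without disturbing the other things on the bench.

Things in the scene. Friction and masses are not known exactly. Their poses are not given: they have to be found in the camera images.
- block1: brown stacked-leather heel block, 90 (x) x 48 (y) x 14 (z) mm, 0.08 kg, lying flat; origin: centre of underside, z up; both ends alike. A tan plug in an 18 mm hole in the middle of the top is flush with the top and yields to the pin. All blocks look alike: only the gauge tells soft from firm. Three or all four are there, the rest are absent.
- dent1 (a joint): depth (m) of the mark in the tan centre of block1: 0 before it is tested; the mark stays. A full test leaves 2 to 3.5 mm in a firm block, 5 to 7 mm in a soft one.
- block2: brown stacked-leather heel block, 90 (x) x 48 (y) x 14 (z) mm, 0.08 kg, lying flat; origin: centre of underside, z up; both ends alike. A tan plug in an 18 mm hole in the middle of the top is flush with the top and yields to the pin. All blocks look alike: only the gauge tells soft from firm. Three or all four are there, the rest are absent.
- dent2 (a joint): depth (m) of the mark in the tan centre of block2: 0 before it is tested; the mark stays. A full test leaves 2 to 3.5 mm in a firm block, 5 to 7 mm in a soft one.
- block3: brown stacked-leather heel block, 90 (x) x 48 (y) x 14 (z) mm, 0.08 kg, lying flat; origin: centre of underside, z up; both ends alike. A tan plug in an 18 mm hole in the middle of the top is flush with the top and yields to the pin. All blocks look alike: only the gauge tells soft from firm. Three or all four are there, the rest are absent.
- dent3 (a joint): depth (m) of the mark in the tan centre of block3: 0 before it is tested; the mark stays. A full test leaves 2 to 3.5 mm in a firm block, 5 to 7 mm in a soft one.
- block4: brown stacked-leather heel block, 90 (x) x 48 (y) x 14 (z) mm, 0.08 kg, lying flat; origin: centre of underside, z up; both ends alike. A tan plug in an 18 mm hole in the middle of the top is flush with the top and yields to the pin. All blocks look alike: only the gauge tells soft from firm. Three or all four are there, the rest are absent.
- dent4 (a joint): depth (m) of the mark in the tan centre of block4: 0 before it is tested; the mark stays. A full test leaves 2 to 3.5 mm in a firm block, 5 to 7 mm in a soft one.
- gauge: hand-held firmness gauge, 146 mm tall, 0.26 kg, upright on the stand, z up; origin: centre of the underside of its steel foot (disc 42 mm across, 8 mm thick). Its 6 mm pin stands 8 mm out below the foot on a spring of 1 N + 1 N per mm. Black dial case 72 mm across, 16 mm thick in x, centred 64 mm up, face to its +x. Above it a square grey grip, 26 x 26 mm, 100 to 146 mm up.
- gauge_grip (a point): point on the gauge axis in the middle of the grey grip, 124 mm above the underside of the foot; axes as the gauge
- needle (a joint): dial needle (rad): 0 with the pin free, +0.28 per mm that the pin is pushed back into the foot, clockwise as seen from the face. With the foot flat on a block it stops at 0.3 to 0.9 in the blue part (soft: the pin sank in) or 1.25 to 1.85 in the red part (firm); the colours meet at 1.1. Seating the foot takes up to 8 N.
- stand: aluminium block 80 x 80 x 20 mm, fixed; origin at the centre of its underside; a 22 mm through hole in the middle takes the pin, the foot of the gauge rests on the top 20 mm up
- firm_rack: red filing rack for firm blocks, fixed, 128 mm wide (y), 56 mm high; rack x from -78 to +48 mm, z = 0 at its underside. Two bays open to its -x side at x = -48 mm (wall noses 4 mm farther out); their floor, 30 mm up, runs on 30 mm in front as an open ledge. Inner back face at x = +40 mm: a block that is home has its centre at x = -5 mm and sticks out 2 mm.
- firm_bay (a point): centre of the floor at the mouth of one bay of the red rack (rack x = -48, y = +30, z = 30 mm; the other bay is at y = -30), axes as the rack, x into the bay; bay 52 mm wide, 18 mm high, 88 mm deep, walls 8 mm; two roof strips 8 mm thick leave a 36 mm gap along the middle
- soft_rack: blue filing rack for soft blocks, fixed, 128 mm wide (y), 56 mm high; rack x from -78 to +48 mm, z = 0 at its underside. Two bays open to its -x side at x = -48 mm (wall noses 4 mm farther out); their floor, 30 mm up, runs on 30 mm in front as an open ledge. Inner back face at x = +40 mm: a block that is home has its centre at x = -5 mm and sticks out 2 mm.
- soft_bay (a point): centre of the floor at the mouth of one bay of the blue rack (rack x = -48, y = +30, z = 30 mm; the other bay is at y = -30), axes as the rack, x into the bay; bay 52 mm wide, 18 mm high, 88 mm deep, walls 8 mm; two roof strips 8 mm thick leave a 36 mm gap along the middle
- rivet_box1: clear rivet box 90 x 160 x 30 mm; leave alone
- rivet_box2: clear rivet box 90 x 160 x 30 mm; leave alone
- anvil1: small brass setting anvil, 26 mm across, 30 mm high; leave alone
- anvil2: small steel setting anvil, 26 mm across, 28 mm high; leave alone
- mallet: hammer lying on the bench; leave alone
- thread: orange thread spool 44 mm across, 56 mm high; leave alone
- glue: glue bottle 60 mm across, 130 mm high; leave alone
Things that resemble listed ones, but are neither listed nor needed, are in the scene too. Leave any green or turquoise look-alike of the soft_rack alone.

How it is judged (in metres and radians):
On the way, in this order (a step that is already met when the one before it is completed fails the run):
1. every block has been tested with the pin (a lasting mark deeper than 1.6 mm) (value of joint each of dent1, dent2, dent3, dent4 above 0.0016 m), for 0.2 s.
2. the gauge stands upright on its stand again (horizontal distance between gauge and stand below 0.008 m and z of gauge in the frame of stand between 0.017 and 0.024 m and angle between gauge's own z axis and vertical below 0.08 rad and linear speed of gauge below 0.02 m/s), for 0.3 s.
At the end, for the whole second after the job is handed in: Every block bears a test mark deeper than 1.6 mm and lies at rest in a bay of the right rack (firm in red, soft in blue), within 6 mm of fully home; the gauge stands upright on its stand, within 8 mm of the centre, with its foot on the top (all of step 1 and all of step 2 and x of block1 in the frame of firm_rack between -0.011 and 0.004 m and y of block1 in the frame of firm_rack between -0.064 and 0.064 m and z of block1 in the frame of firm_rack between 0.025 and 0.038 m and angle between the x axis of each of block1, block4 and the x axis of firm_rack, either way round below 0.12 rad and linear speed of each of block1, block2, block3, block4 below 0.02 m/s and x of block2 in the frame of soft_rack between -0.011 and 0.004 m and y of block2 in the frame of soft_rack between -0.064 and 0.064 m and z of block2 in the frame of soft_rack between 0.025 and 0.038 m and angle between the x axis of each of block2, block3 and the x axis of soft_rack, either way round below 0.12 rad and x of block3 in the frame of soft_rack between -0.011 and 0.004 m and y of block3 in the frame of soft_rack between -0.064 and 0.064 m and z of block3 in the frame of soft_rack between 0.025 and 0.038 m and x of block4 in the frame of firm_rack between -0.011 and 0.004 m and y of block4 in the frame of firm_rack between -0.064 and 0.064 m and z of block4 in the frame of firm_rack between 0.025 and 0.038 m); the robot touches nothing.
It fails at once if the gauge was tipped over (angle between gauge's own z axis and vertical above 0.7 rad).
It fails at once if another thing on the bench was moved more than 40 mm (distance of any of rivet_box1, rivet_box2, anvil1, anvil2, mallet, thread, glue from where it was at the start of the episode above 0.04 m).
Of block1, block2, block3, block4 only 3 to 4 are there at a start; the rules pass over those that are not, and their reading is None.
At some moment in a run one of block1, block2, block3, block4 may be knocked a few centimetres aside while the robot is not near it.
It also fails if it takes over 192 s, if anything falls off the work surface, if the arm or the gripper's body presses on something with over 40 N, if the wrist force passes 120 N, or if a joint passes its speed limit or range.

## Working session

There is one attempt and no reset: what is moved stays moved. The work goes in short steps, Python scripts to look and compute and a tool call to move; the robot and the scene stay as the last step left them, time stands still between calls to the robot, and variables do not carry over. Pictures are saved under pics/ and viewed, and the job is handed in when it is done.

Besides the shell and the picture viewer there is one more tool, called after "Request:" by a JSON object that holds its "name" and its "arguments", one argument or row to a line. step_arm: Moves the arm, as the interface text tells. Its arguments: {"type":"object","properties":{"motion":{"type":"array","items":{"type":"array","items":{"type":"number"}}},"newtons":{"type":"number"}},"required":["motion"]}

```bash
ls; mkdir -p pics
python3 - <<'E'
from cell import r
import cv2
for n in("top","side","wrist"):
    cv2.imwrite(f"pics/{n}0.png",r.capture(n)); print(n,r.camera_info(n))
print(r.sense())
E
```

```text
pics
top {'K': array([[531.07409755,   0.        , 318.80984032],
       [  0.        , 531.07409755, 228.7937183 ],
       [  0.        ,   0.        ,   1.        ]]), 'rvec': array([ 2.11210605, -2.1696288 ,  0.13717513]), 'tvec': array([0.08371976, 0.53088001, 1.51996344])}
side {'K': array([[445.12350963,   0.        , 319.30203925],
       [  0.        , 445.12350963, 236.3820212 ],
       [  0.        ,   0.        ,   1.        ]]), 'rvec': array([ 0.67391363, -2.68583875,  1.01489809]), 'tvec': array([0.48608155, 0.21603565, 1.16193783])}
wrist {'K': array([[352.67397853,   0.        , 314.49021462],
       [  0.        , 352.67397853, 239.75579286],
       [  0.        ,   0.        ,   1.        ]]), 'tool_from_camera': array([[-7.67116642e-04, -3.17521663e-01,  9.48250708e-01,
        -1.37985491e-01],
       [ 9.99999706e-01, -2.55625084e-04,  7.23384552e-04,
        -1.55510867e-03],
       [ 1.27064007e-05,  9.48250984e-01,  3.17521766e-01,
        -8.18934431e-02],
       [ 0.00000000e+00,  0.00000000e+00,  0.00000000e+00,
         1.00000000e+00]])}
{'clock': 0.15, 'joints': array([-7.58211620e+01,  2.18319774e+01,  7.43703951e+01, -1.50277574e-03,
        8.38582661e+01, -1.23356012e+01]), 'joint_vel': array([ 0.07027012, -0.12683729, -0.17384892, -0.09029385, -0.01439766,
       -0.01851518]), 'joint_torque': array([ 1.29537522e-03, -4.38082123e+01, -2.24616337e+01,  7.13244081e-02,
        3.43382719e-02, -6.87125475e-05]), 'tcp_pos': array([ 0.24547715, -0.49195984,  0.24630677]), 'eef_rot': array([-100.92426688,   89.93934295,  105.59033396]), 'ft_force': array([ 0.01226604,  0.79150789, -0.12739232]), 'wrist_torque': array([-0.03403641,  0.00296066,  0.04210704]), 'width': 1.0012886586371763}
```

View pics/top0.png

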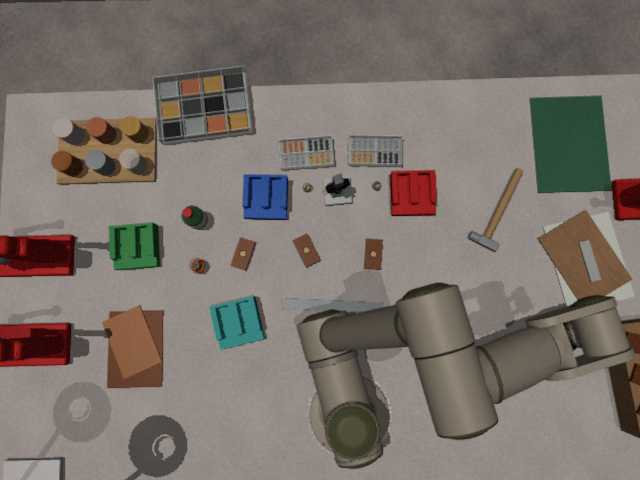

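View pics/side0.png

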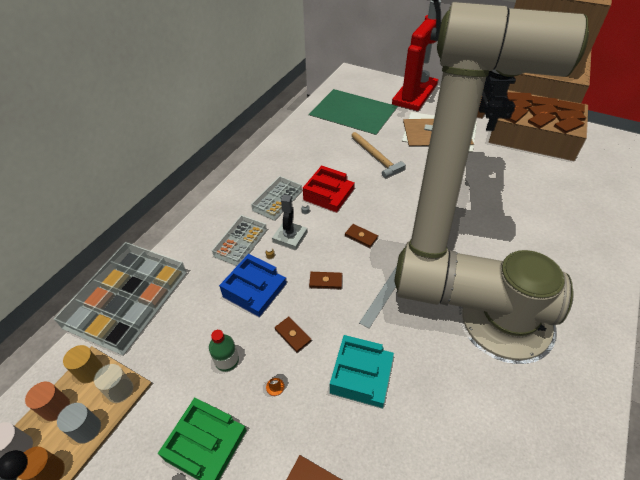

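View pics/wrist0.png

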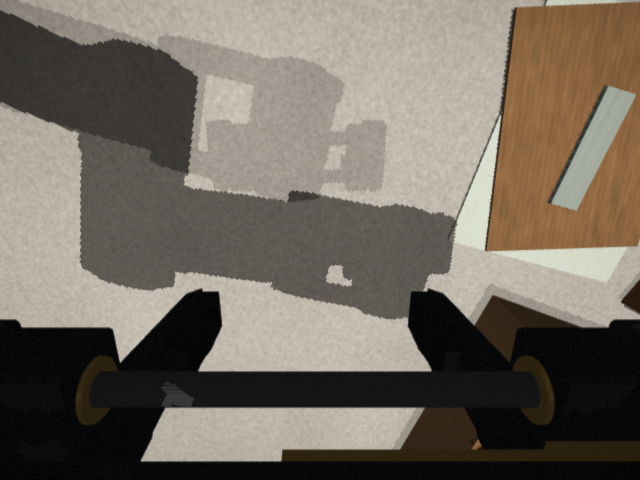

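```bash
cat > h.py <<'E'
import numpy as np, cv2
from scipy.spatial.transform import Rotation as Ro
from cell import r
def cam(n):
    i=r.camera_info(n)
    if n!="wrist": 
        R=cv2.Rodrigues(i["rvec"])[0]; return i["K"],R,np.array(i["tvec"])
    s=r.sense(); T=np.eye(4); T[:3,:3]=Ro.from_euler('xyz',s['eef_rot'],degrees=True).as_matrix(); T[:3,3]=s['tcp_pos']
    C=np.linalg.inv(T@i["tool_from_camera"]); return i["K"],C[:3,:3],C[:3,3]
def proj(c,P):
    K,R,t=c; q=(K@(R@np.atleast_2d(P).T+t[:,None])).T; return q[:,:2]/q[:,2:]
def unproj(c,uv,z):
    K,R,t=c; uv=np.atleast_2d(uv); d=(R.T@np.linalg.inv(K)@np.c_[uv,np.ones(len(uv))].T).T; o=-R.T@t
    return o+d*((z-o[2])/d[:,2])[:,None]
def crop(im,x0,y0,x1,y1,s,name):
    c=cv2.resize(im[y0:y1,x0:x1],None,fx=s,fy=s,interpolation=cv2.INTER_CUBIC); cv2.imwrite("pics/"+name,c)
E
python3 - <<'E'
from h import *
im=cv2.imread("pics/top0.png"); c=cam("top")
crop(im,180,120,450,320,2.9,"top0c.png")
im2=cv2.imread("pics/side0.png"); crop(im2,200,150,410,320,3.8,"side0c.png")
hsv=cv2.cvtColor(im,cv2.COLOR_BGR2HSV)
for p in [(243,253),(306,250),(373,254)]:
    x,y=p; sub=hsv[y-22:y+22,x-22:x+22]
    m=((sub[...,1]>90)&((sub[...,0]<25)|(sub[...,0]>170))).astype(np.uint8)
    n,l,st,ce=cv2.connectedComponentsWithStats(m); k=1+np.argmax(st[1:,4])
    pts=np.argwhere(l==k)[:,::-1]+[x-22,y-22]; w=unproj(c,pts,0.014)[:,:2]
    cc=w.mean(0); rect=cv2.minAreaRect((w*1000).astype(np.float32)); print(p,cc,rect)
E
```

```text
(243, 253) [0.46844533 0.29723618] ((468.79449462890625, 297.1047668457031), (47.41230773925781, 86.99565124511719), 71.0422134399414)
(306, 250) [0.47411773 0.10878408] ((474.43951416015625, 108.73433685302734), (88.07548522949219, 46.519439697265625), 25.223609924316406)
(373, 254) [ 0.45714284 -0.08842785] ((457.37322998046875, -88.44046783447266), (46.87154006958008, 88.29668426513672), 83.78948974609375)
```

View pics/top0c.png

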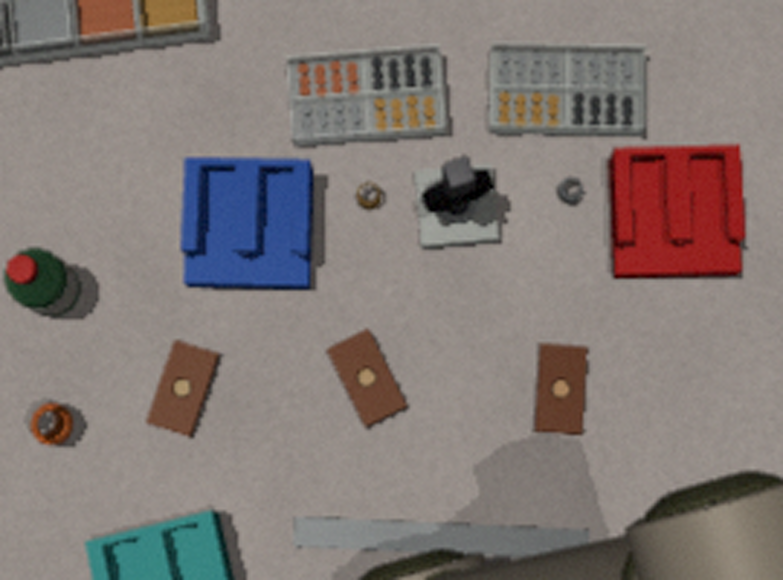

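View pics/side0c.png

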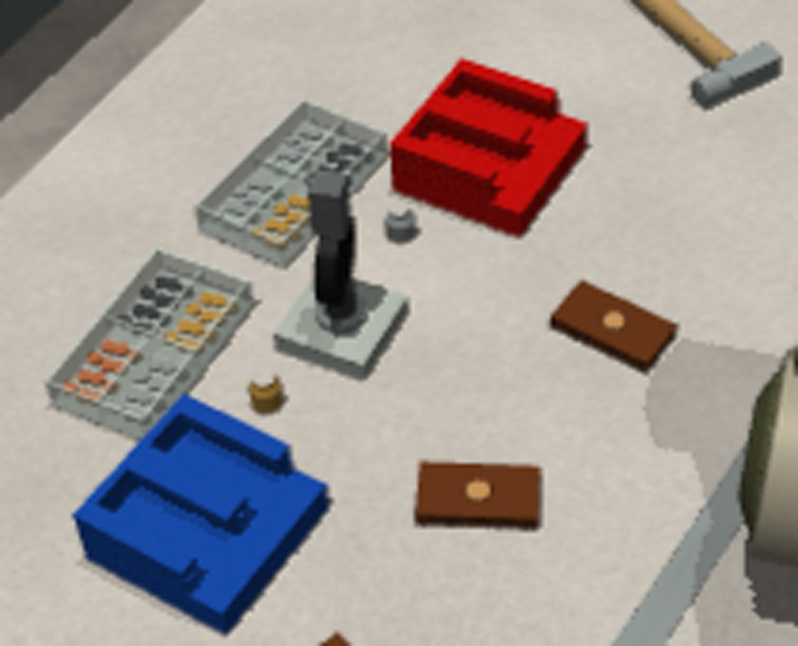

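Run:
```python
from h import *
for n in("top","side"):
    K,R,t=cam(n); print(n,-R.T@t)
c=cam("top"); f=lambda p:np.array(p)/2.9+[180,120]
print("stand",unproj(c,[f(p) for p in [(415,170),(497,165),(501,243),(422,248),(459,206)]],.02))
print("grip",unproj(c,[f((457,168))],.166))
print("blue top back",unproj(c,[f(p) for p in [(185,158),(312,158)]],.056),unproj(c,[f(p) for p in [(185,286),(310,288)]],.03))
print("red top back",unproj(c,[f(p) for p in [(611,148),(740,146)]],.056),unproj(c,[f(p) for p in [(615,276),(741,276)]],.03))
im=cv2.imread("pics/side0.png"); crop(im,265,180,325,255,8,"g0.png")
im=cv2.imread("pics/top0.png"); crop(im,315,165,365,215,12,"g1.png")
```

```text
top [0.31185505 0.05026177 1.58093378]
side [0.11833373 0.76023615 1.02033539]
stand [[ 0.68770689  0.05281453  0.02      ]
 [ 0.69049898 -0.03235868  0.02      ]
 [ 0.60813416 -0.03364287  0.02      ]
 [ 0.60524035  0.04781664  0.02      ]
 [ 0.64826329  0.00836896  0.02      ]]
grip [[0.65330851 0.01303963 0.166     ]]
blue top back [[0.69846361 0.28635472 0.056     ]
 [0.69461798 0.15703961 0.056     ]] [[0.57084249 0.29114362 0.03      ]
 [0.56514838 0.16327031 0.03      ]]
red top back [[ 0.69598965 -0.14648932  0.056     ]
 [ 0.69417669 -0.27688368  0.056     ]] [[ 0.5687208  -0.14791087  0.03      ]
 [ 0.56508199 -0.27579107  0.03      ]]
```

View pics/g0.png

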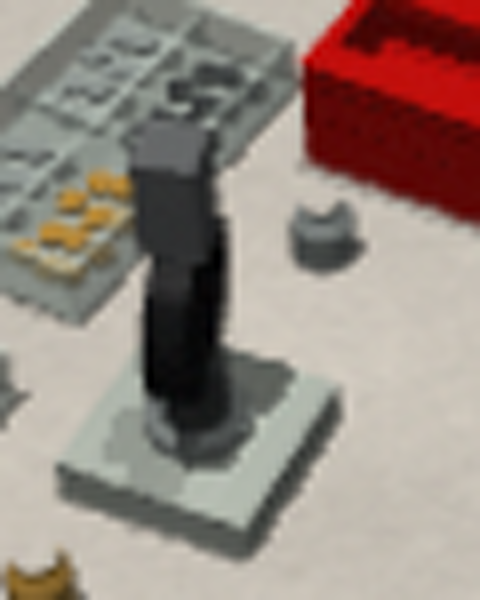

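View pics/g1.png

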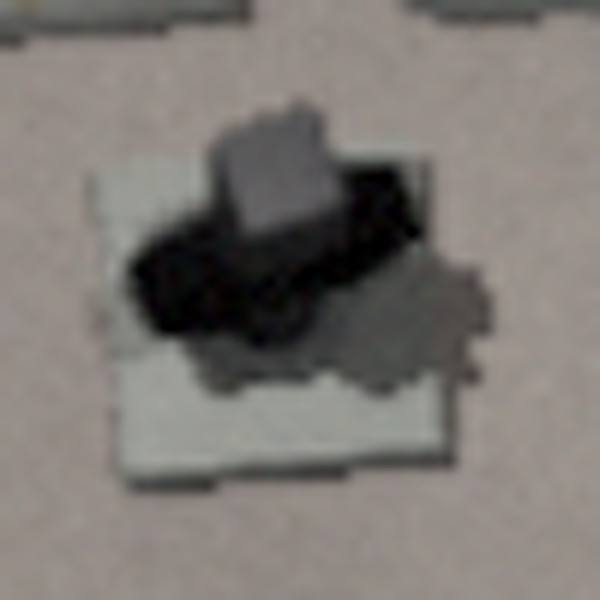

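```bash
cat >> h.py <<'E'
def pose():
    s=r.sense(); return s['tcp_pos'],Ro.from_euler('xyz',s['eef_rot'],degrees=True).as_matrix(),s
def zyaw(R): return np.degrees(np.arctan2(R[1,2],R[0,2]))
def go(*targets):
    """targets: (x,y,z,yaw of tool z in deg or None)"""
    p,R,s=pose(); print("tcp",p.round(4),"zyaw",zyaw(R).round(2),"tilt",np.degrees(np.arccos(-R[2,0])).round(2),"w",round(s['width'],3),"f",s['ft_force'].round(2),"t",s['clock'],"j",s['joints'].round(0))
    for T in targets:
        d=R.T@(np.array(T[:3])-p)/0.05
        a=0 if T[3] is None else -((T[3]-zyaw(R)+180)%360-180)   # tool x is down: turn about x opposite to world yaw
        print("row",d.round(3),"yaw",np.radians(a).round(4))
E
python3 - <<'E'
from h import *
p,R,s=pose(); print(R.round(3))
go((0.50,0.01,0.35,198),(0.5,.01,.35,18))
E
```

```text
[[-0.     0.446 -0.895]
 [ 0.001 -0.895 -0.446]
 [-1.    -0.001 -0.   ]]
tcp [ 0.2455 -0.492   0.2463] zyaw -153.49 tilt 0.06 w 1.001 f [ 0.01  0.79 -0.13] t 0.15 j [-76.  22.  74.  -0.  84. -12.]
row [-2.065 -6.713 -9.037] yaw 0.1486
row [-2.065 -6.713 -9.037] yaw -2.993
```

Run:
```python
from h import *
go((0.653,0.013,0.33,-162))
```

```text
tcp [ 0.2455 -0.492   0.2463] zyaw -153.49 tilt 0.06 w 1.001 f [ 0.01  0.79 -0.13] t 0.15 j [-76.  22.  74.  -0.  84. -12.]
row [ -1.666  -5.4   -11.802] yaw 0.1486
```

Request:
{"name": "step_arm", "arguments": {
  "motion": [
    [1, -1.666, 0, 0, 0],
    [1, -1.666, -0.5, -1, 0.15],
    [1, -1.666, -5.4, -11.8, 0.15],
    [1, -1.666, -5.4, -11.8, 0.15],
    [1, -1.666, -5.4, -11.8, 0.15],
    [1, -1.666, -5.4, -11.8, 0.15],
    [1, -1.666, -5.4, -11.8, 0.15],
    [1, -1.666, -5.4, -11.8, 0.15]
  ]
}}

```text
clock: 0.95
tcp_pos: [0.4612, -0.2227, 0.326]
eef_rot: [-87.1, 89.9, 110.9]
ft_force: [-0.0, -1.5, -0.6]
width: 1.003
```

Run:
```python
from h import *
go((0.653,0.013,0.33,-162))
```

```text
tcp [ 0.4612 -0.2227  0.326 ] zyaw -162.09 tilt 0.07 w 1.003 f [-0.05 -1.52 -0.64] t 0.95 j [-39.  15.  71.   0.  94.  33.]
row [-0.077 -3.305 -5.1  ] yaw -0.0015
```

Request:
{"name": "step_arm", "arguments": {
  "motion": [
    [1, -0.077, -3.3, -5.1, 0],
    [1, -0.077, -3.3, -5.1, 0],
    [1, -0.077, -3.3, -5.1, 0],
    [1, -0.077, -3.3, -5.1, 0],
    [1, -0.077, -3.3, -5.1, 0],
    [1, -0.077, -3.3, -5.1, 0],
    [1, -0.077, -3.3, -5.1, 0],
    [1, -0.077, -3.3, -5.1, 0]
  ]
}}

```text
clock: 1.75
tcp_pos: [0.6534, 0.0137, 0.3289]
eef_rot: [-48.4, 89.9, 149.6]
ft_force: [-0.3, -0.8, -0.6]
width: 0.999
```

Run:
```python
from h import *
go((0.653,0.013,0.33,-162))
c=cam("wrist"); cv2.imwrite("pics/w1.png",r.capture("wrist"))
for P in [(0.648,.008,.02),(.648,.008,.166),(.648,.008,.084)]: print(proj(c,P))
cv2.imwrite("pics/top1.png",r.capture("top"))
```

```text
tcp [0.6534 0.0137 0.3289] zyaw -161.98 tilt 0.13 w 0.999 f [-0.29 -0.82 -0.61] t 1.75 j [ -9.  31.  45.   0. 104.  63.]
row [-0.022  0.01   0.012] yaw 0.0004
[[318.62103519 194.23469471]]
[[320.29770918 226.52805521]]
[[319.20996322 205.57766619]]
```

View pics/w1.png

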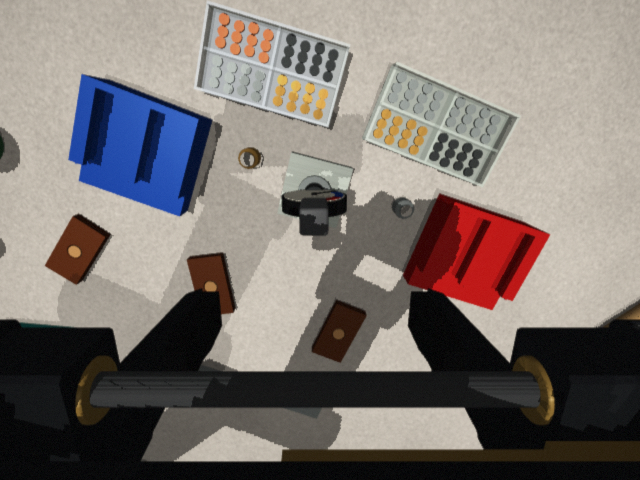

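View pics/top1.png

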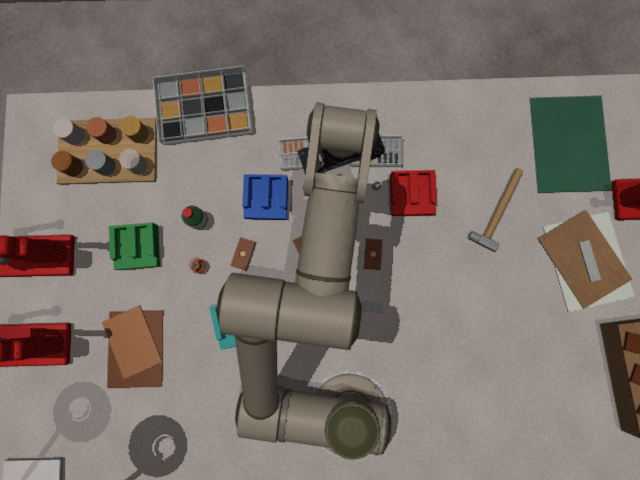

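Run:
```python
from h import *
c=cam("wrist"); im=cv2.imread("pics/w1.png"); crop(im,265,140,365,245,7,"w1c.png")
```

```text
(no output)
```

View pics/w1c.png

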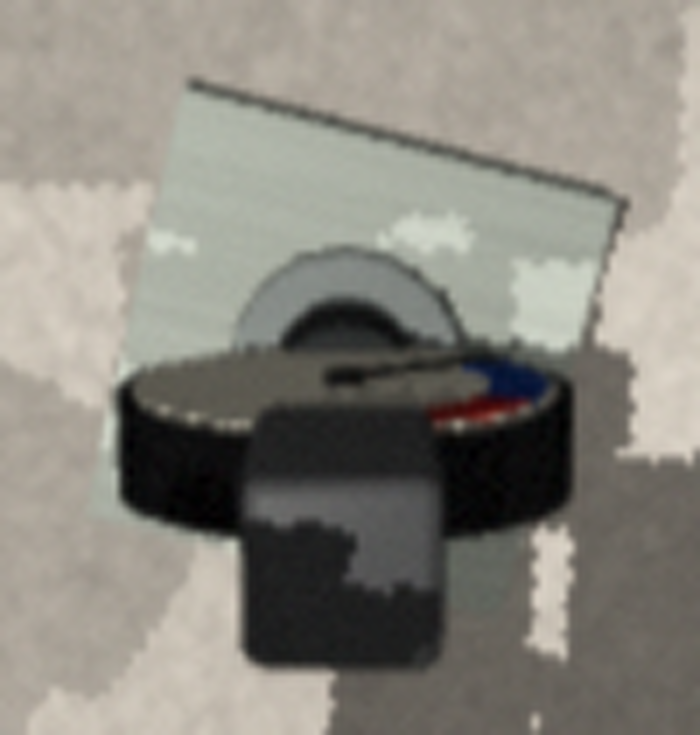

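Run:
```python
from h import *
c=cam("wrist")
P=unproj(c,[(265+342/7,140+572/7)],.166)[0]; print(P)
f=lambda x,y:(265+x/7,140+y/7)
print(unproj(c,[f(190,82),f(622,202),f(92,515)],.02))
print("foot far edge/center", unproj(c,[f(345,248)],.028))
go((P[0],P[1],.2,-162),(P[0],P[1],.133,-162))
```

```text
[0.64954083 0.01278972 0.166     ]
[[ 0.687798    0.05359027  0.02      ]
 [ 0.69149842 -0.02614408  0.02      ]
 [ 0.60680368  0.04837892  0.02      ]]
foot far edge/center [[0.66956184 0.01895483 0.028     ]]
tcp [0.6526 0.0118 0.33  ] zyaw -162.14 tilt 0.07 w 0.999 f [ 0.73 -0.76  0.  ] t 1.85 j [ -9.  31.  45.   0. 104.  63.]
row [ 2.6   -0.035  0.051] yaw -0.0024
row [ 3.94  -0.034  0.05 ] yaw -0.0024
```

Request:
{"name": "step_arm", "arguments": {
  "motion": [
    [1, 1, -0.034, 0.05, 0],
    [1, 2, -0.034, 0.05, 0],
    [1, 3, -0.034, 0.05, 0],
    [1, 3.5, -0.034, 0.05, 0],
    [1, 3.88, -0.034, 0.05, 0],
    [1, 3.88, -0.034, 0.05, 0],
    [1, 3.88, -0.034, 0.05, 0]
  ],
  "newtons": 30
}}

```text
clock: 2.55
tcp_pos: [0.6495, 0.0116, 0.1372]
eef_rot: [-122.1, 90.0, 75.7]
ft_force: [-0.4, -0.1, 0.6]
width: 1.0
```

Request:
{"name": "step_arm", "arguments": {
  "motion": [
    [0, 0, 0, 0, 0],
    [0, 0, 0, 0, 0],
    [0, 0, 0, 0, 0],
    [0, 0, 0, 0, 0],
    [0, 0, 0, 0, 0],
    [0, 0, 0, 0, 0],
    [0, 0, 0, 0, 0],
    [0, 0, 0, 0, 0]
  ],
  "newtons": 30
}}

```text
clock: 3.35
tcp_pos: [0.6495, 0.0117, 0.1372]
eef_rot: [-120.5, 90.0, 77.3]
ft_force: [0.0, 0.5, -0.5]
width: 0.298
```

Run:
```python
from h import *
go((0.4571,-.0884,.26,-162))
cv2.imwrite("pics/w2.png",r.capture("wrist"))
```

```text
tcp [0.6495 0.0117 0.1372] zyaw -162.22 tilt 0.04 w 0.298 f [ 0.03  0.5  -0.46] t 3.35 j [-9. 37. 67.  0. 77. 63.]
row [-2.458  0.73   4.274] yaw -0.0039
```

View pics/w2.png

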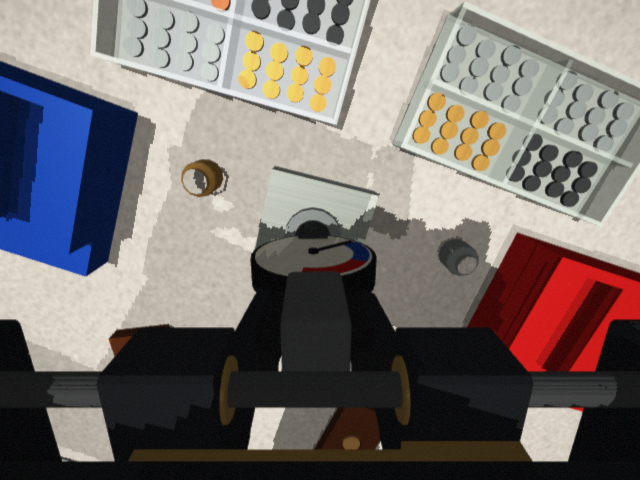

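Request:
{"name": "step_arm", "arguments": {
  "motion": [
    [0, -0.5, 0, 0, 0],
    [0, -1.3, 0, 0, 0],
    [0, -2.46, 0.2, 0.8, 0],
    [0, -2.46, 0.73, 4.27, 0],
    [0, -2.46, 0.73, 4.27, 0],
    [0, -2.46, 0.73, 4.27, 0],
    [0, -2.46, 0.73, 4.27, 0],
    [0, -2.46, 0.73, 4.27, 0]
  ]
}}

```text
clock: 4.2
tcp_pos: [0.4542, -0.0894, 0.2606]
eef_rot: [-30.1, 90.0, 167.5]
ft_force: [0.3, -0.0, -2.7]
width: 0.291
```

Run:
```python
from h import *
go((0.4571,-.0884,.146,-162),(0.4571,-.0884,.130,-162))
c=cam("wrist");im=r.capture("wrist");cv2.imwrite("pics/w3.png",im)
print(proj(c,(.4571,-.0884,.014)))
im=r.capture("top");cv2.imwrite("pics/top3.png",im)
```

```text
tcp [ 0.4542 -0.0894  0.2606] zyaw -162.38 tilt 0.04 w 0.291 f [ 0.34 -0.03 -2.67] t 4.2 j [-26.  12.  86.  -0.  82.  47.]
row [ 2.293 -0.    -0.063] yaw -0.0067
row [ 2.613 -0.    -0.063] yaw -0.0067
[[315.51608743 196.59170765]]
```

View pics/w3.png

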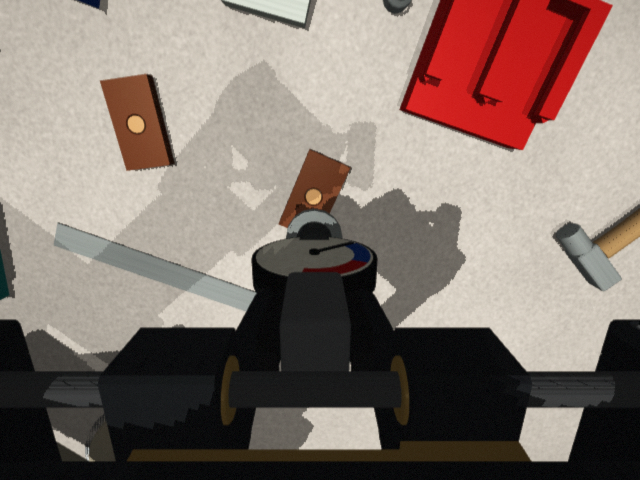

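View pics/top3.png

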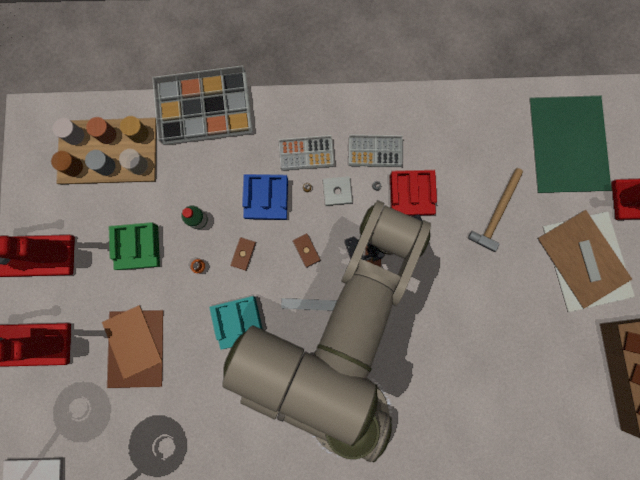

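Request:
{"name": "step_arm", "arguments": {
  "motion": [
    [0, 1, 0, -0.06, 0],
    [0, 1.8, 0, -0.06, 0],
    [0, 2.2, 0, -0.06, 0],
    [0, 2.3, 0, -0.06, 0],
    [0, 2.4, 0, -0.06, 0],
    [0, 2.5, 0, -0.06, 0],
    [0, 2.58, 0, -0.06, 0],
    [0, 2.58, 0, -0.06, 0]
  ]
}}

```text
clock: 5.1
tcp_pos: [0.4605, -0.0877, 0.1316]
eef_rot: [165.6, 89.9, 3.4]
ft_force: [0.9, 0.0, 0.2]
width: 0.291
```

Run:
```python
from h import *
go((0.4571,-.0884,.130,-162))
im=r.capture("wrist");crop(im,230,180,400,300,4.5,"w4.png")
```

```text
tcp [ 0.4605 -0.0877  0.1316] zyaw -162.29 tilt 0.12 w 0.291 f [0.91 0.02 0.22] t 5.1 j [-25.  21.  97.   0.  62.  47.]
row [ 0.032 -0.007  0.07 ] yaw -0.0051
```

View pics/w4.png

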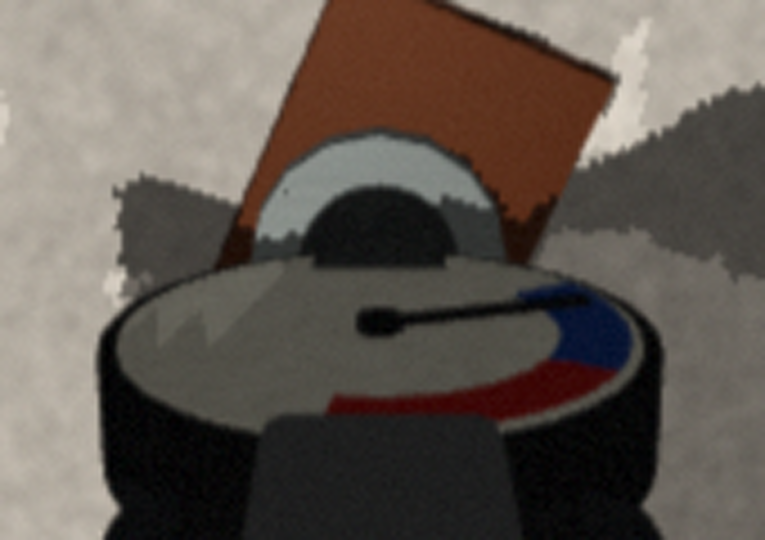

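Request:
{"name": "step_arm", "arguments": {
  "motion": [
    [0, 0.02, 0, 0.05, 0],
    [0, 0.04, 0, 0.05, 0],
    [0, 0.06, 0, 0.05, 0],
    [0, 0.06, 0, 0.05, 0]
  ]
}}

```text
clock: 5.55
tcp_pos: [0.4589, -0.0887, 0.1309]
eef_rot: [149.4, 89.7, -12.9]
ft_force: [-2.8, 2.4, 18.8]
width: 0.295
```

Run:
```python
from h import *
go((0.4571,-.0884,.130,-162))
im=r.capture("wrist");crop(im,230,180,400,300,4.5,"w5.png")
```

```text
tcp [ 0.4589 -0.0887  0.1309] zyaw -162.3 tilt 0.33 w 0.295 f [-2.78  2.42 18.82] t 5.55 j [-26.  21.  98.   0.  61.  47.]
row [ 0.017 -0.017  0.032] yaw -0.0052
```

View pics/w5.png

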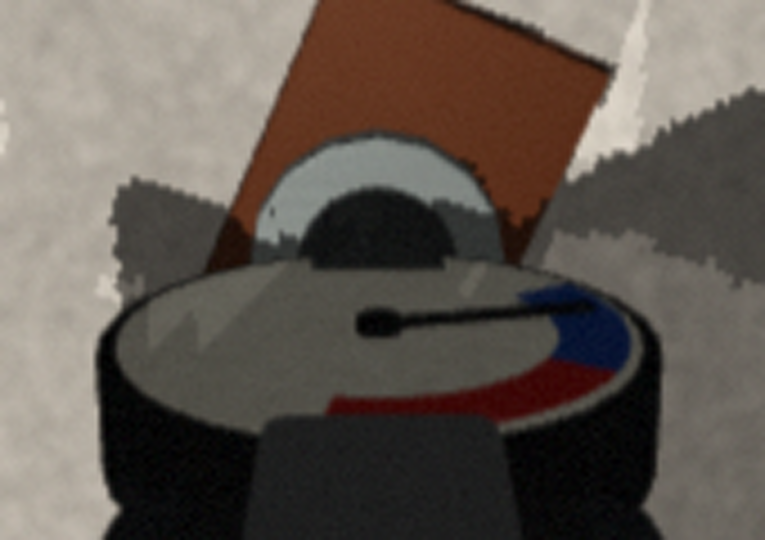

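Request:
{"name": "step_arm", "arguments": {
  "motion": [
    [0, -0.2, 0, 0, 0],
    [0, -0.7, 0, 0, 0],
    [0, -1.4, 0, 0, 0],
    [0, -1.4, 0, 0, 0]
  ]
}}

```text
clock: 6.0
tcp_pos: [0.4596, -0.0893, 0.2046]
eef_rot: [141.2, 89.3, -21.1]
ft_force: [0.9, 0.0, -1.9]
width: 0.289
```

Run:
```python
from h import *
go((0.474,.1095,.2,-162))
```

```text
tcp [ 0.4596 -0.0893  0.2046] zyaw -162.29 tilt 0.75 w 0.289 f [ 0.9   0.   -1.92] t 6.0 j [-26.  16.  91.   0.  72.  47.]
row [ 0.077 -3.701 -1.482] yaw -0.0051
```

Request:
{"name": "step_arm", "arguments": {
  "motion": [
    [0, 0, -1, -0.4, 0],
    [0, 0, -2, -0.8, 0],
    [0, 0, -3, -1.2, 0],
    [0, 0, -3.7, -1.48, 0],
    [0, 0, -3.7, -1.48, 0],
    [0, 0, -3.7, -1.48, 0],
    [0, 0, -3.7, -1.48, 0]
  ]
}}

```text
clock: 6.7
tcp_pos: [0.4737, 0.1085, 0.2034]
eef_rot: [137.6, 89.3, -24.8]
ft_force: [-0.4, -0.2, -3.0]
width: 0.296
```

Run:
```python
from h import *
c=cam("wrist");im=r.capture("wrist");crop(im,180,130,440,300,3,"w6.png")
print(proj(c,(.474,.1088,.014)))
go((0.474,.1095,.145,-162))
```

```text
[[313.86028805 213.34990528]]
tcp [0.4738 0.1082 0.2036] zyaw -162.39 tilt 0.72 w 0.292 f [-0.84  0.48 -2.49] t 6.75 j [-1. 17. 89. -0. 73. 71.]
row [ 1.171 -0.033 -0.   ] yaw -0.0069
```

View pics/w6.png

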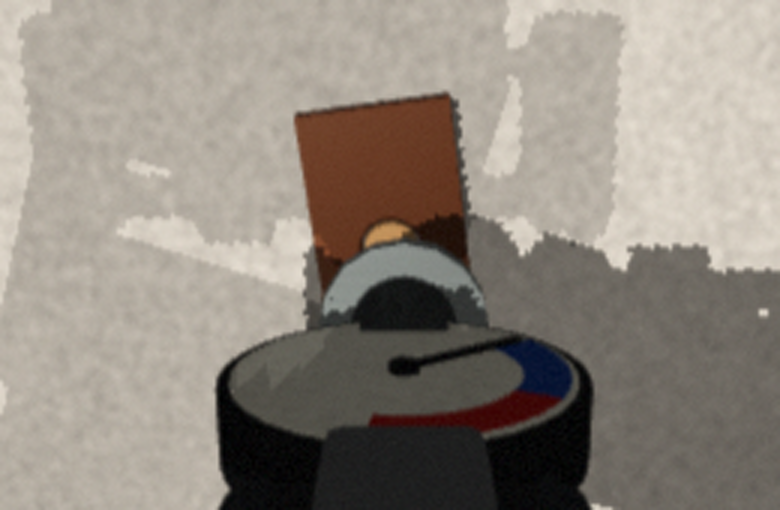

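Request:
{"name": "step_arm", "arguments": {
  "motion": [
    [0, 0.7, -0.08, -0.015, 0],
    [0, 1.1, -0.08, -0.015, 0],
    [0, 1.2, -0.08, -0.015, 0],
    [0, 1.3, -0.08, -0.015, 0],
    [0, 1.38, -0.08, -0.015, 0],
    [0, 1.43, -0.08, -0.015, 0],
    [0, 1.46, -0.08, -0.015, 0],
    [0, 1.46, -0.08, -0.015, 0]
  ]
}}

```text
clock: 7.55
tcp_pos: [0.4746, 0.1116, 0.1312]
eef_rot: [139.3, 89.2, -23.1]
ft_force: [-0.3, -2.0, 3.1]
width: 0.292
```

Run:
```python
from h import *
go((0.474,.112,.130,-162))
im=r.capture("wrist");crop(im,230,180,400,300,4.5,"w7.png")
```

```text
tcp [0.4746 0.1116 0.1312] zyaw -162.39 tilt 0.82 w 0.292 f [-0.34 -2.    3.06] t 7.55 j [-1. 23. 95. -0. 62. 72.]
row [ 0.024 -0.011  0.01 ] yaw -0.0067
```

View pics/w7.png

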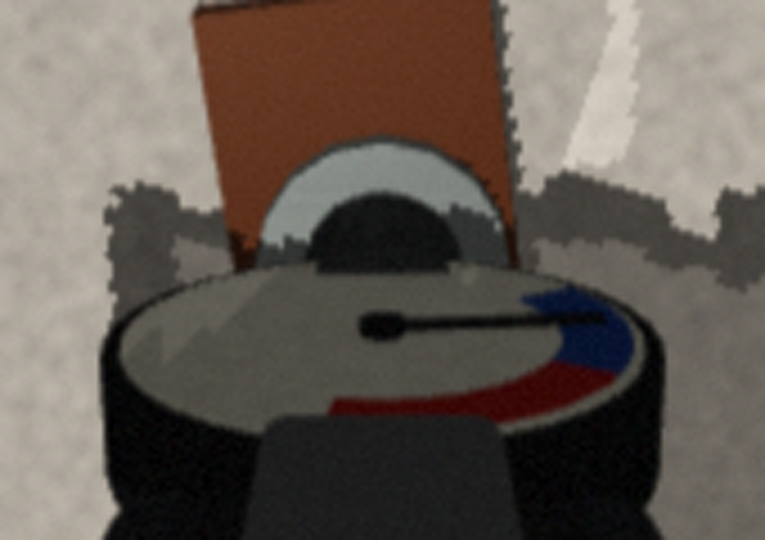

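Request:
{"name": "step_arm", "arguments": {
  "motion": [
    [0, 0.02, 0, 0, 0],
    [0, 0.035, 0, 0, 0],
    [0, 0.045, 0, 0, 0],
    [0, 0.045, 0, 0, 0]
  ]
}}

```text
clock: 8.0
tcp_pos: [0.4755, 0.1117, 0.1311]
eef_rot: [143.8, 89.0, -18.6]
ft_force: [-3.8, -2.4, 20.3]
width: 0.292
```

Run:
```python
from h import *
go((0.474,.112,.130,-162))
im=r.capture("wrist");crop(im,230,180,400,300,4.5,"w8.png")
```

```text
tcp [0.4755 0.1117 0.1311] zyaw -162.37 tilt 1.02 w 0.292 f [-3.76 -2.42 20.29] t 8.0 j [-1. 23. 95. -0. 62. 72.]
row [ 0.021 -0.015  0.026] yaw -0.0064
```

View pics/w8.png

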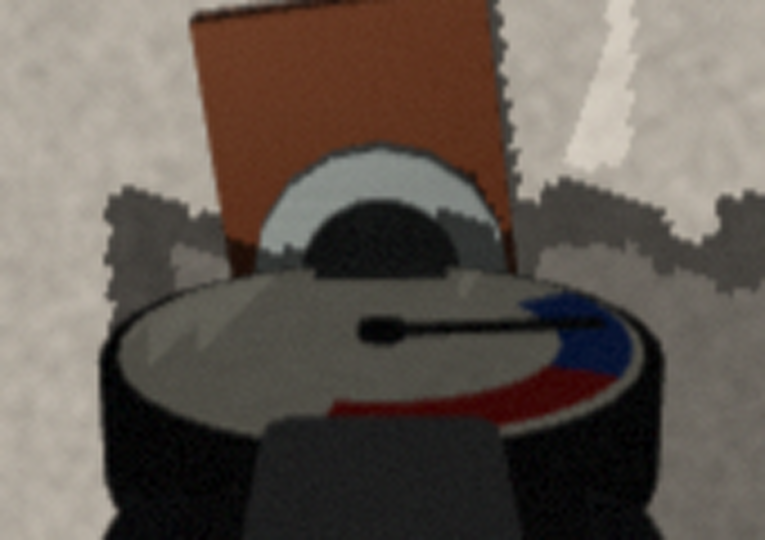

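Request:
{"name": "step_arm", "arguments": {
  "motion": [
    [0, -0.2, 0, 0, 0],
    [0, -0.7, 0, 0, 0],
    [0, -1.4, 0, 0, 0],
    [0, -1.4, 0, 0, 0]
  ]
}}

```text
clock: 8.45
tcp_pos: [0.4758, 0.1125, 0.2049]
eef_rot: [150.7, 88.6, -11.7]
ft_force: [0.6, -0.3, -3.4]
width: 0.291
```

Run:
```python
from h import *
go((0.4685,.299,.205,-162))
```

```text
tcp [0.4758 0.1125 0.2049] zyaw -162.35 tilt 1.44 w 0.291 f [ 0.65 -0.34 -3.43] t 8.45 j [-0. 17. 89. -0. 73. 72.]
row [-0.024 -3.599 -0.992] yaw -0.0061
```

Request:
{"name": "step_arm", "arguments": {
  "motion": [
    [0, 0, -1, -0.28, 0],
    [0, 0, -2, -0.55, 0],
    [0, 0, -3, -0.83, 0],
    [0, 0, -3.6, -0.99, 0],
    [0, 0, -3.6, -0.99, 0],
    [0, 0, -3.6, -0.99, 0],
    [0, 0, -3.6, -0.99, 0]
  ]
}}

```text
clock: 9.15
tcp_pos: [0.4684, 0.2982, 0.2033]
eef_rot: [149.1, 88.6, -13.3]
ft_force: [0.6, -0.8, -2.7]
width: 0.293
```

Run:
```python
from h import *
c=cam("wrist");im=r.capture("wrist");crop(im,180,130,440,300,3,"w9.png")
print((proj(c,(.4685,.2972,.014))-[180,130])*3)
go((0.4685,.299,.145,-162),(0.4685,.299,.1302,-162)); print(pose()[1].round(3))
```

```text
[[402.68182841 258.69831398]]
tcp [0.4685 0.298  0.2035] zyaw -162.43 tilt 1.41 w 0.29 f [-0.06 -0.58 -2.75] t 9.2 j [21. 24. 78. -1. 76. 93.]
row [ 1.17  -0.034  0.019] yaw -0.0075
row [ 1.466 -0.038  0.026] yaw -0.0075
[[ 0.024  0.302 -0.953]
 [-0.005 -0.953 -0.302]
 [-1.     0.012 -0.021]]
```

View pics/w9.png

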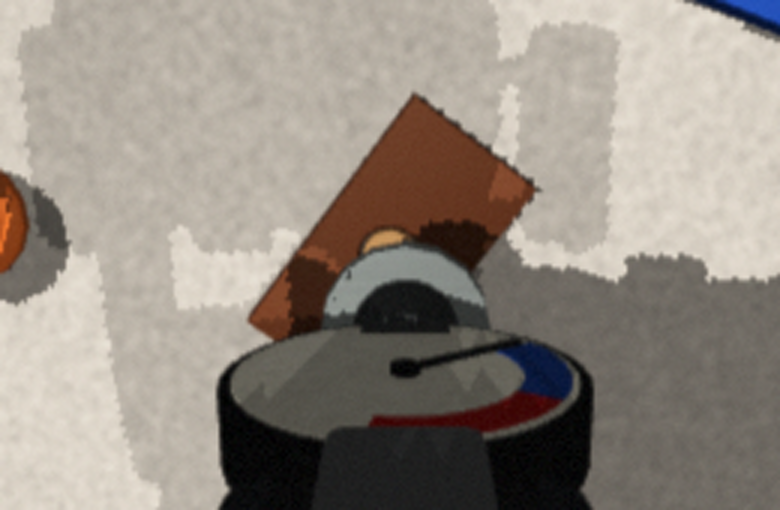

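Request:
{"name": "step_arm", "arguments": {
  "motion": [
    [0, 0.7, -0.11, 0.04, 0],
    [0, 1.1, -0.11, 0.05, 0],
    [0, 1.2, -0.11, 0.05, 0],
    [0, 1.3, -0.11, 0.05, 0],
    [0, 1.38, -0.11, 0.05, 0],
    [0, 1.43, -0.11, 0.05, 0],
    [0, 1.48, -0.11, 0.05, 0],
    [0, 1.48, -0.11, 0.05, 0]
  ]
}}

```text
clock: 10.0
tcp_pos: [0.4671, 0.3021, 0.1313]
eef_rot: [152.6, 88.4, -9.8]
ft_force: [-1.1, -2.6, 10.6]
width: 0.293
```

Run:
```python
from h import *
go((0.474,.112,.130,-162))
im=r.capture("wrist");crop(im,230,180,400,300,4.5,"w10.png")
```

```text
tcp [0.4671 0.3021 0.1313] zyaw -162.43 tilt 1.6 w 0.293 f [-1.08 -2.58 10.57] t 10.0 j [21. 28. 84. -1. 66. 94.]
row [0.047 3.665 1.017] yaw -0.0074
```

View pics/w10.png

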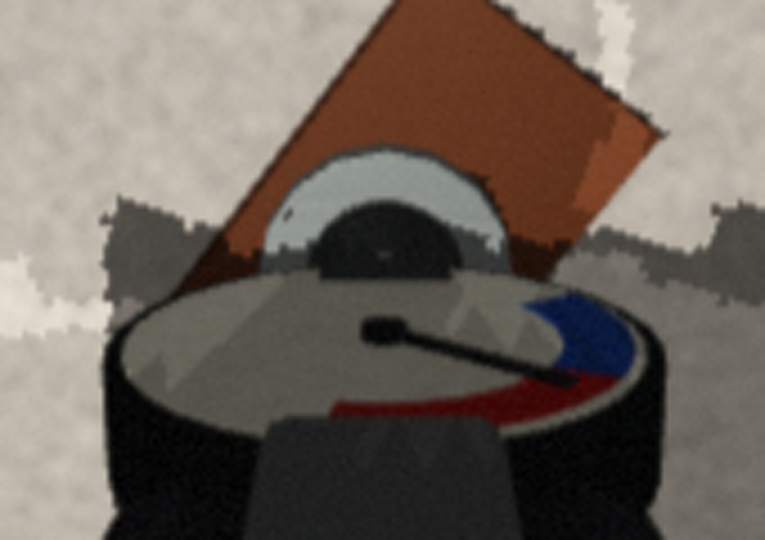

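Request:
{"name": "step_arm", "arguments": {
  "motion": [
    [0, 0.015, 0, 0, 0],
    [0, 0.03, 0, 0, 0],
    [0, 0.03, 0, 0, 0]
  ]
}}

```text
clock: 10.35
tcp_pos: [0.4677, 0.3022, 0.1313]
eef_rot: [154.6, 88.3, -7.8]
ft_force: [-2.3, -2.5, 10.5]
width: 0.295
```

Run:
```python
from h import *
go((0.474,.112,.130,-162))
im=r.capture("wrist");crop(im,230,180,400,300,4.5,"w11.png")
```

```text
tcp [0.4677 0.3022 0.1313] zyaw -162.42 tilt 1.74 w 0.295 f [-2.31 -2.49 10.49] t 10.35 j [21. 28. 84. -1. 66. 94.]
row [0.045 3.664 1.029] yaw -0.0073
```

View pics/w11.png

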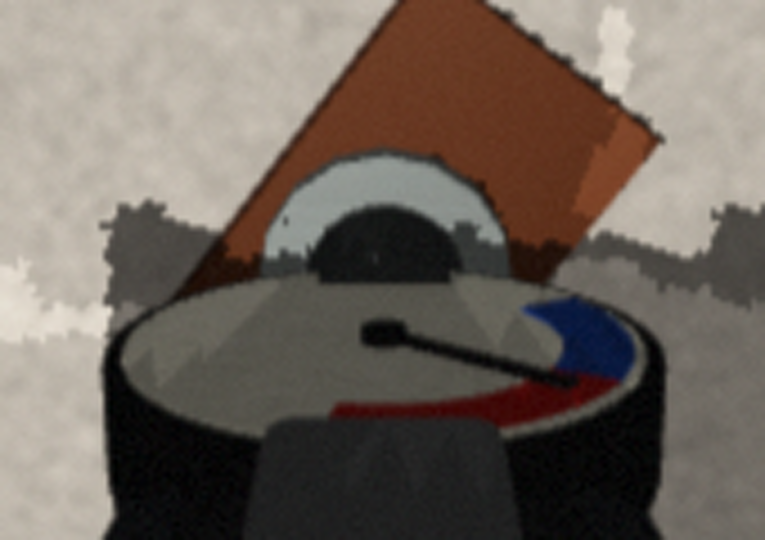

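Request:
{"name": "step_arm", "arguments": {
  "motion": [
    [0, -0.2, 0, 0, 0],
    [0, -0.7, 0, 0, 0],
    [0, -1.4, 0, 0, 0],
    [0, -2, 0, 0, 0],
    [0, -2, 0, 0, 0]
  ]
}}

```text
clock: 10.9
tcp_pos: [0.4659, 0.3034, 0.2352]
eef_rot: [161.4, 87.8, -1.1]
ft_force: [0.1, -0.5, -3.0]
width: 0.295
```

Run:
```python
from h import *
p,R,s=pose(); print(R[:,0])
go((0.6465,.0117,.235,-162))
```

```text
[ 3.75572655e-02 -6.99630922e-04 -9.99294232e-01]
tcp [0.4659 0.3034 0.2352] zyaw -162.41 tilt 2.15 w 0.295 f [ 0.08 -0.53 -2.97] t 10.9 j [21. 22. 76. -1. 80. 94.]
row [ 0.143  6.651 -1.678] yaw -0.0071
```

Request:
{"name": "step_arm", "arguments": {
  "motion": [
    [0, 0, 1, -0.25, 0],
    [0, 0, 2, -0.5, 0],
    [0, 0, 3, -0.75, 0],
    [0, 0, 4, -1.0, 0],
    [0, 0.1, 5, -1.26, 0],
    [0, 0.14, 6, -1.5, 0],
    [0, 0.14, 6.65, -1.65, 0],
    [0, 0.14, 6.65, -1.65, 0]
  ]
}}

```text
clock: 11.7
tcp_pos: [0.6468, 0.0065, 0.2322]
eef_rot: [160.5, 88.0, -2.2]
ft_force: [0.3, 1.0, -3.3]
width: 0.292
```

Request:
{"name": "step_arm", "arguments": {
  "motion": [
    [0, 0, 0, 0, 0],
    [0, 0, 0, 0, 0]
  ]
}}

```text
clock: 11.9
tcp_pos: [0.6463, 0.0069, 0.2307]
eef_rot: [161.4, 88.1, -1.4]
ft_force: [0.4, -0.5, -2.5]
width: 0.291
```

Run:
```python
from h import *
c=cam("wrist");cv2.imwrite("pics/w12.png",r.capture("wrist"))
p,R,s=pose(); print(R[:,0])
print("hole",proj(c,(.649,.011,.02)), "pin", proj(c,p+R[:,0]*.117),proj(c,p+R[:,0]*.125))
go((0.6450,.0117,.15,-162),(0.6450,.0117,.1375,-162))
cv2.imwrite("pics/side12.png",r.capture("side"))
```

```text
[ 3.37461746e-02 -8.20199598e-04 -9.99430099e-01]
hole [[310.30904568 209.5668833 ]] pin [[315.46004328 235.11300977]] [[315.4270367 231.9745269]]
tcp [0.6463 0.0074 0.2313] zyaw -162.66 tilt 1.93 w 0.291 f [ 0.13  0.28 -3.01] t 11.95 j [-10.  31.  61.   0.  86.  63.]
row [ 1.625 -0.107  0.05 ] yaw -0.0116
row [ 1.875 -0.11   0.058] yaw -0.0116
```

View pics/w12.png

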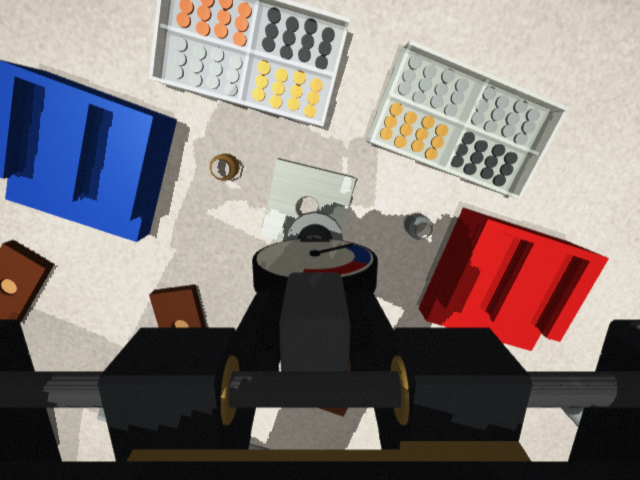

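View pics/side12.png

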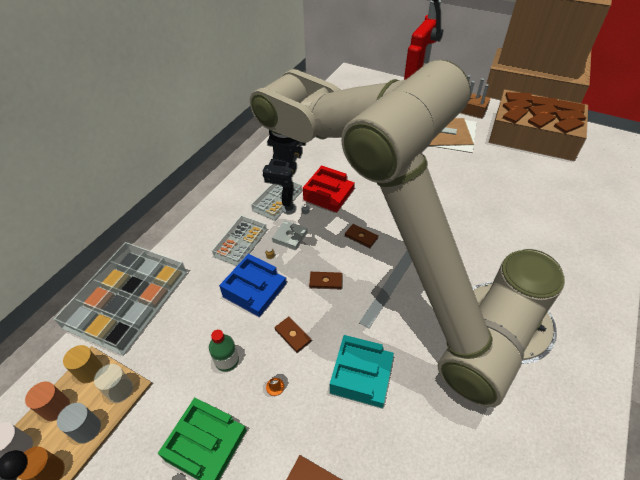

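Request:
{"name": "step_arm", "arguments": {
  "motion": [
    [0, 0.4, -0.12, 0.05, 0],
    [0, 0.8, -0.12, 0.05, 0],
    [0, 1.2, -0.12, 0.05, 0],
    [0, 1.5, -0.12, 0.05, 0],
    [0, 1.65, -0.12, 0.05, 0],
    [0, 1.75, -0.12, 0.055, 0],
    [0, 1.82, -0.12, 0.055, 0],
    [0, 1.82, -0.12, 0.055, 0]
  ]
}}

```text
clock: 12.8
tcp_pos: [0.6451, 0.0126, 0.1409]
eef_rot: [161.0, 88.0, -1.6]
ft_force: [0.2, 0.4, -2.7]
width: 0.291
```

Run:
```python
from h import *
im=r.capture("wrist");crop(im,220,130,420,300,4,"w13.png")
go((0.6450,.012,.1375,-162))
```

```text
tcp [0.6452 0.0125 0.1412] zyaw -162.63 tilt 2.03 w 0.292 f [ 0.32 -0.64 -3.26] t 12.85 j [-9. 35. 69.  0. 74. 63.]
row [0.075 0.008 0.009] yaw -0.011
```

View pics/w13.png

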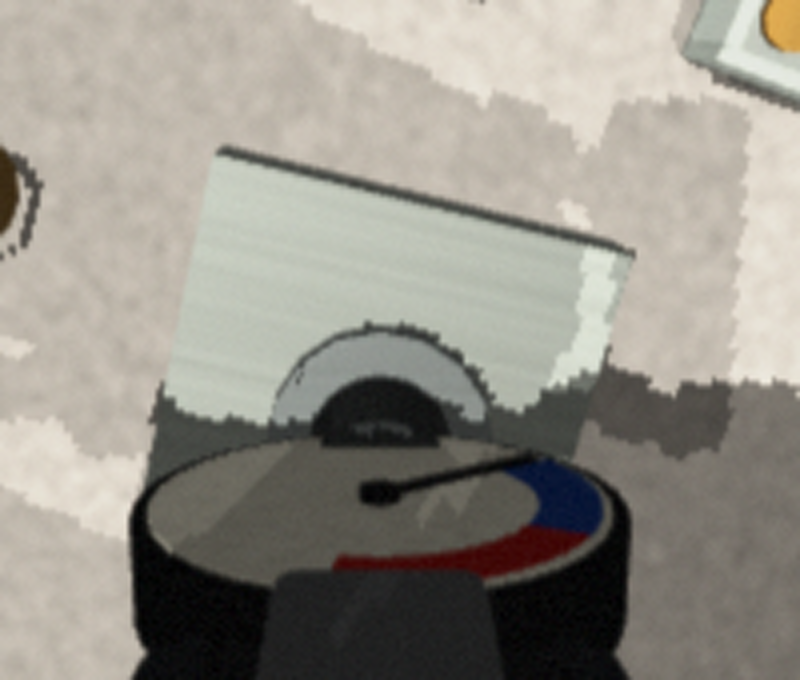

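Request:
{"name": "step_arm", "arguments": {
  "motion": [
    [0, 0.04, 0, 0.01, 0],
    [0, 0.085, 0, 0.01, 0],
    [0, 0.085, 0, 0.01, 0],
    [0.4, 0.085, 0, 0.01, 0],
    [0.5, 0.085, 0, 0.01, 0],
    [0.6, 0.085, 0, 0.01, 0]
  ]
}}

```text
clock: 13.45
tcp_pos: [0.6449, 0.0123, 0.1371]
eef_rot: [160.9, 88.0, -1.7]
ft_force: [0.6, 0.8, 0.5]
width: 0.541
```

Run:
```python
from h import *
im=r.capture("wrist");crop(im,220,130,420,300,4,"w14.png")
go((0.6450,.012,.1375,-162))
```

```text
tcp [0.6449 0.0123 0.1371] zyaw -162.63 tilt 2.04 w 0.583 f [-1.16 -0.06 -0.41] t 13.5 j [-10.  36.  69.   0.  73.  63.]
row [-0.009  0.007  0.   ] yaw -0.011
```

View pics/w14.png

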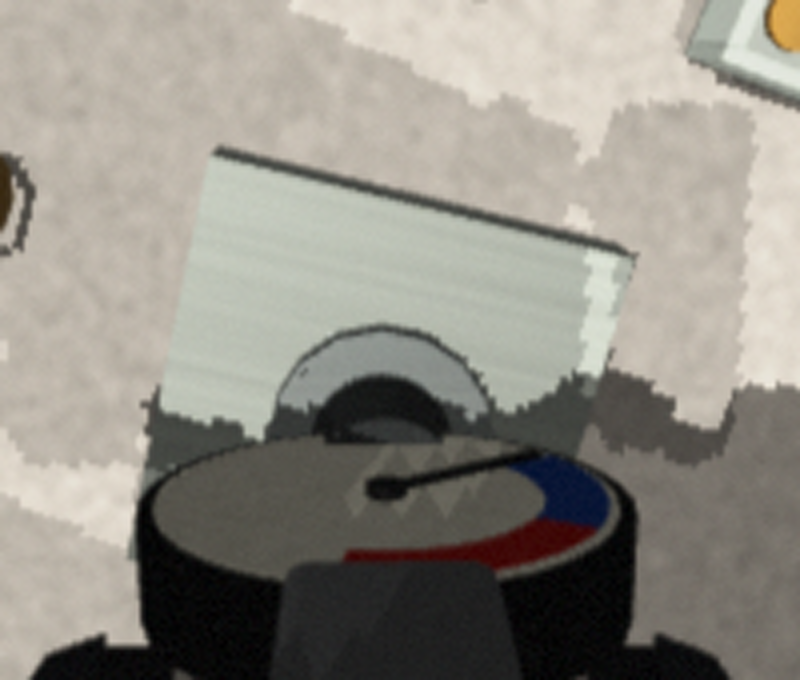

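Request:
{"name": "step_arm", "arguments": {
  "motion": [
    [0.6, -0.3, 0, 0, 0],
    [0.8, -0.8, 0, 0, 0],
    [1, -1.5, 0, 0, 0],
    [1, -2.4, 0, 0, 0],
    [1, -3.2, 0, 0, 0],
    [1, -3.2, 0, 0, 0]
  ]
}}

```text
clock: 14.1
tcp_pos: [0.6403, 0.0124, 0.3033]
eef_rot: [159.0, 87.3, -3.6]
ft_force: [0.1, 0.8, -0.2]
width: 0.998
```

Run:
```python
from h import *
cv2.imwrite("pics/w15.png",r.capture("wrist"))
go((0.45,.1,.33,-100),(0.40,.10,.33,0))
```

```text
tcp [0.6397 0.0125 0.2997] zyaw -162.62 tilt 2.36 w 0.999 f [-0.18  0.32 -0.34] t 14.15 j [-10.  29.  54.   0.  95.  63.]
row [-0.765 -2.793  3.073] yaw -1.093
row [-0.807 -3.091  4.026] yaw -2.8383
```

View pics/w15.png

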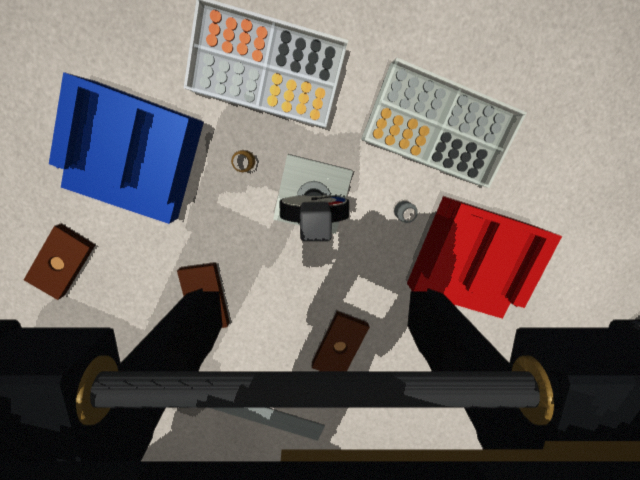

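Request:
{"name": "step_arm", "arguments": {
  "motion": [
    [1, -0.8, -0.5, 0.6, -0.15],
    [1, -0.8, -1.0, 1.3, -0.3],
    [1, -0.8, -1.6, 2.0, -0.45],
    [1, -0.8, -2.2, 2.7, -0.6],
    [1, -0.8, -2.8, 3.3, -0.75],
    [1, -0.8, -3.1, 4, -0.9],
    [1, -0.8, -3.1, 4, -1.05],
    [1, -0.8, -3.1, 4, -1.2]
  ]
}}

```text
clock: 14.95
tcp_pos: [0.3998, 0.1012, 0.3288]
eef_rot: [90.7, 87.7, -2.8]
ft_force: [0.5, -0.5, -0.3]
width: 1.001
```

Run:
```python
from h import *
go((0.40,.10,.33,0))
```

```text
tcp [0.3998 0.1012 0.3288] zyaw -93.5 tilt 2.27 w 1.001 f [ 0.46 -0.46 -0.3 ] t 14.95 j [-2.  4. 85. -0. 89.  1.]
row [-0.024  0.006  0.023] yaw -1.6319
```

Request:
{"name": "step_arm", "arguments": {
  "motion": [
    [1, 0, 0, 0, -0.15],
    [1, 0, 0, 0, -0.3],
    [1, 0, 0, 0, -0.45],
    [1, 0, 0, 0, -0.6],
    [1, 0, 0, 0, -0.75],
    [1, 0, 0, 0, -0.9],
    [1, 0, 0, 0, -1.05],
    [1, 0, 0, 0, -1.2]
  ]
}}

```text
clock: 15.75
tcp_pos: [0.3994, 0.1012, 0.3273]
eef_rot: [22.0, 87.9, -2.8]
ft_force: [-0.1, -0.7, 0.3]
width: 0.997
```

Run:
```python
from h import *
go((0.45,.15,.36,0))
```

```text
tcp [0.3994 0.1012 0.3273] zyaw -24.8 tilt 2.11 w 0.997 f [-0.12 -0.74  0.32] t 15.75 j [ -2.   4.  85.  -0.  89. -68.]
row [-0.617  1.32   0.531] yaw -0.4328
```

Request:
{"name": "step_arm", "arguments": {
  "motion": [
    [1, -0.2, 0.4, 0.15, -0.14],
    [1, -0.4, 0.8, 0.3, -0.28],
    [1, -0.6, 1.3, 0.5, -0.43],
    [1, -0.62, 1.32, 0.53, -0.433],
    [1, -0.62, 1.32, 0.53, -0.433]
  ]
}}

```text
clock: 16.25
tcp_pos: [0.4497, 0.15, 0.3587]
eef_rot: [-3.5, 88.0, -3.6]
ft_force: [0.0, -0.3, -0.8]
width: 1.0
```

Request:
{"name": "step_arm", "arguments": {
  "motion": [
    [1, 0, 0, 0, 0],
    [1, 0, 0, 0, 0]
  ]
}}

```text
clock: 16.45
tcp_pos: [0.4491, 0.1495, 0.358]
eef_rot: [-4.0, 88.1, -4.2]
ft_force: [0.6, 0.3, -0.1]
width: 1.0
```

Run:
```python
from h import *
import pickle
c=cam("wrist"); im=r.capture("wrist"); cv2.imwrite("pics/w16.png",im); pickle.dump(c,open("c16.pkl","wb"))
go((0.45,.15,.36,0))
cv2.imwrite("pics/top16.png",r.capture("top"))
```

```text
tcp [0.4492 0.1495 0.3583] zyaw -0.17 tilt 1.91 w 0.998 f [ 0.55 -0.92  0.03] t 16.5 j [  4.  10.  73.  -0.  95. -86.]
row [-0.033  0.01   0.018] yaw -0.003
```

View pics/w16.png

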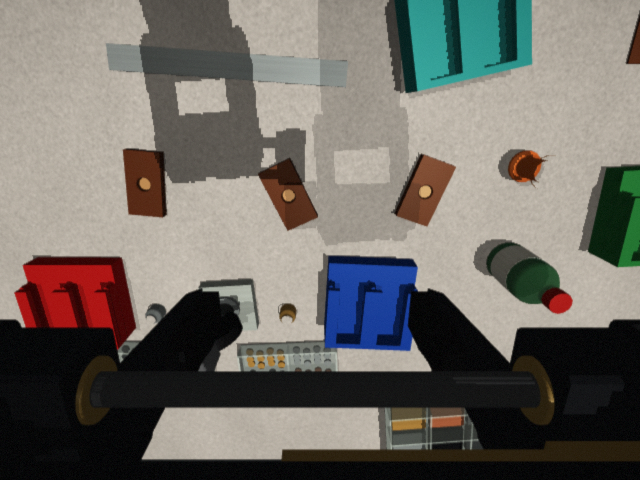

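View pics/top16.png

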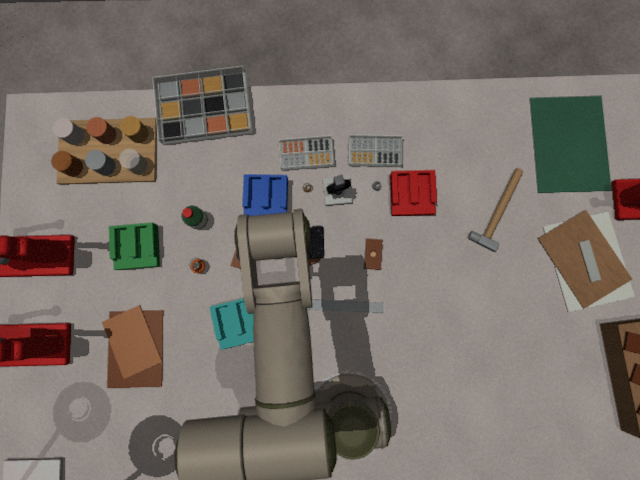

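Run:
```python
from h import *
import pickle
c=pickle.load(open("c16.pkl","rb")); im=cv2.imread("pics/w16.png")
hsv=cv2.cvtColor(im,cv2.COLOR_BGR2HSV)
for n,p in dict(A=(145,183),B=(288,194),C=(425,190)).items():
    x,y=p; h=45; sub=hsv[y-h:y+h,x-h:x+h]
    m=((sub[...,1]>110)&((sub[...,0]<25)|(sub[...,0]>170))).astype(np.uint8)
    k,l,st,ce=cv2.connectedComponentsWithStats(m); k=l[h,h] or 1+np.argmax(st[1:,4])
    pts=np.argwhere(l==k)[:,::-1]+[x-h,y-h]
    w=unproj(c,pts,0.014)[:,:2]; rect=cv2.minAreaRect((w*1000).astype(np.float32))
    t=(sub[...,2]>150)&(l==k)
    pl=unproj(c,[(np.argwhere(t)[:,::-1]+[x-h,y-h]).mean(0)],.014)[0]
    print(n,"rect",np.round(rect[0],1),np.round(rect[1],1),round(rect[2],1),"plug",pl.round(4))
crop(im,310,240,430,365,6,"rb.png"); crop(im,10,240,160,365,5,"rr.png")
```

```text
A rect [455.9 -83.2] [52.8 90.6] 84.2 plug [ 0.4551 -0.0837  0.014 ]
B rect [472.5 112.8] [89.7 48.3] 25.1 plug [0.4719 0.1125 0.014 ]
C rect [466.7 299.7] [51.1 89. ] 70.4 plug [0.4671 0.3009 0.014 ]
```

View pics/rb.png

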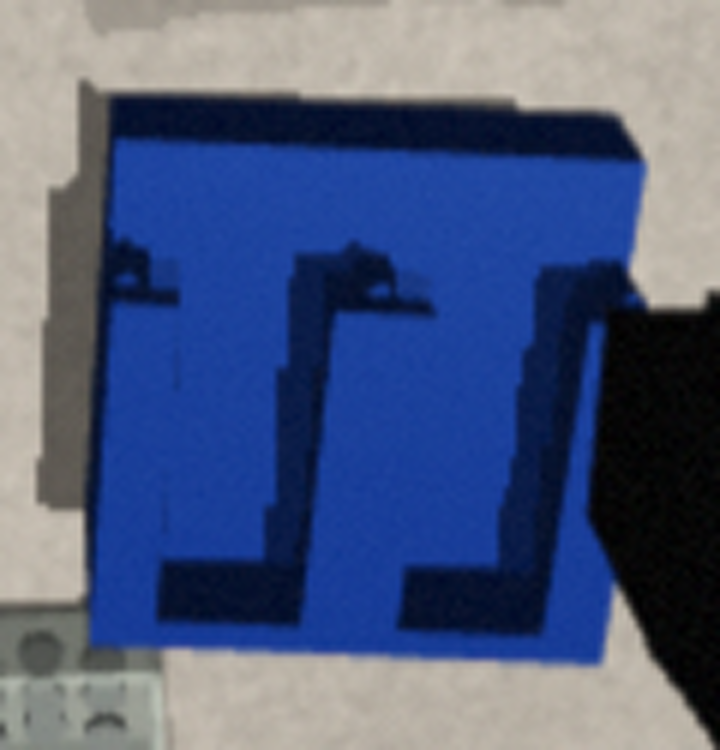

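View pics/rr.png

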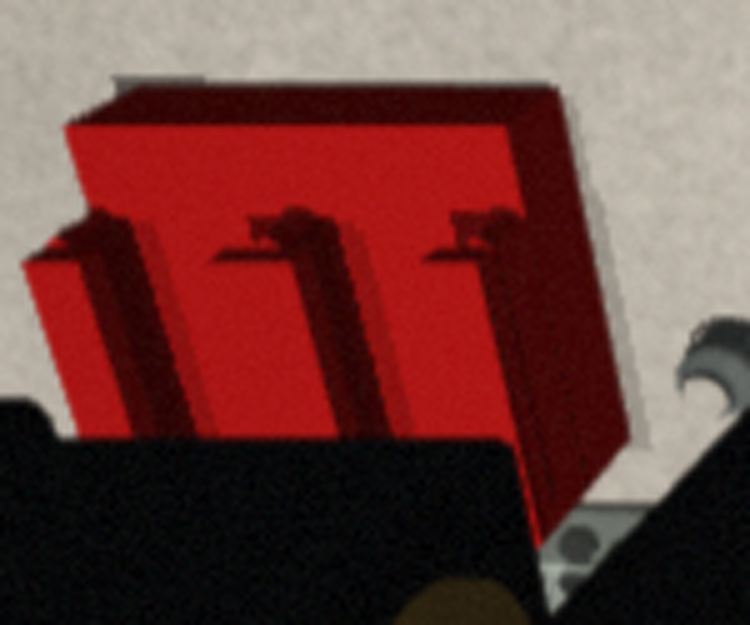

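```bash
cat > rk.py <<'E'
from h import *
import pickle
from scipy.optimize import least_squares
def fit(c,uv,M,x0):
    M=np.array(M)
    def W(p): 
        a=np.array([[np.cos(p[2]),-np.sin(p[2])],[np.sin(p[2]),np.cos(p[2])]]); return np.c_[M[:,:2]@a.T+p[:2],M[:,2]]
    s=least_squares(lambda p:(proj(c,W(p))-uv).ravel(),x0); return s.x,s.fun.reshape(-1,2)
E
python3 - <<'E'
from rk import *
c=pickle.load(open("c16.pkl","rb"))
b=np.array([(115,138),(645,160),(90,645),(602,665)])/6+[310,240]
M=[(-.078,-.064,.03),(-.078,.064,.03),(.048,-.064,.056),(.048,.064,.056)]
x,f=fit(c,b,M,(.65,.22,0)); print("blue",x[:2].round(4),np.degrees(x[2]).round(2),f.round(1).tolist())
b=np.array([(67,125),(507,125),(540,548)])/5+[10,240]
x,f=fit(c,b,[M[0],M[1],M[3]],(.65,-.2,0)); print("red",x[:2].round(4),np.degrees(x[2]).round(2),f.round(1).tolist())
E
```

```text
blue [0.649  0.2301] -2.63 [[-0.1, 0.1], [0.3, 0.0], [-0.2, 0.0], [0.0, -0.1]]
red [ 0.6485 -0.2087] -0.59 [[-0.5, -0.2], [0.2, 0.4], [0.4, -0.2]]
```

Run:
```python
from h import *
go((0.453,.305,.12,-19.6),(0.453,.305,.012,-19.6))
```

```text
tcp [0.4493 0.1496 0.3585] zyaw -0.16 tilt 1.93 w 0.999 f [-0.83  0.57  0.17] t 16.55 j [  4.  10.  73.  -0.  95. -86.]
row [ 4.763  3.119 -0.095] yaw 0.3393
row [ 6.922  3.124 -0.168] yaw 0.3393
```

Request:
{"name": "step_arm", "arguments": {
  "motion": [
    [1, 0.5, 0.8, 0, 0.14],
    [1, 1.2, 1.6, 0, 0.28],
    [1, 2.0, 2.4, -0.05, 0.34],
    [1, 2.8, 3.12, -0.08, 0.34],
    [1, 3.7, 3.12, -0.09, 0.34],
    [1, 4.76, 3.12, -0.095, 0.34],
    [1, 4.76, 3.12, -0.095, 0.34],
    [1, 4.76, 3.12, -0.095, 0.34]
  ]
}}

```text
clock: 17.35
tcp_pos: [0.4529, 0.3047, 0.1198]
eef_rot: [13.9, 88.2, -5.8]
ft_force: [0.3, -0.4, 0.4]
width: 1.004
```

Run:
```python
from h import *
c=cam("wrist");cv2.imwrite("pics/w17.png",r.capture("wrist"))
go((0.453,.305,.011,-19.6))
print(proj(c,[(.467,.300,.014)]))
```

```text
tcp [0.4537 0.305  0.1216] zyaw -19.69 tilt 2.01 w 0.998 f [0.15 0.07 0.54] t 17.4 j [ 22.  28.  87.  -1.  63. -48.]
row [ 2.21  -0.027 -0.088] yaw -0.0016
[[313.49863112 257.89139817]]
```

View pics/w17.png

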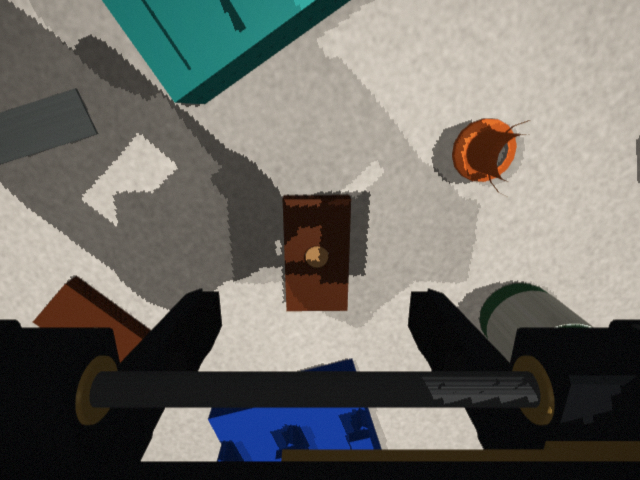

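Request:
{"name": "step_arm", "arguments": {
  "motion": [
    [1, 0.8, -0.01, -0.03, 0],
    [1, 1.6, -0.02, -0.06, 0],
    [1, 2.1, -0.02, -0.08, 0],
    [1, 2.2, -0.02, -0.088, 0],
    [1, 2.2, -0.02, -0.088, 0],
    [0.5, 2.2, -0.02, -0.088, 0],
    [0.4, 2.2, -0.02, -0.088, 0],
    [0.4, 2.2, -0.02, -0.088, 0]
  ],
  "newtons": 25
}}

```text
clock: 18.2
tcp_pos: [0.4537, 0.3055, 0.0127]
eef_rot: [18.2, 87.9, -1.5]
ft_force: [0.3, -0.3, -0.4]
width: 0.75
```

Request:
{"name": "step_arm", "arguments": {
  "motion": [
    [0.4, 0, 0, 0, 0],
    [0.4, 0, 0, 0, 0],
    [0.4, 0, 0, 0, 0]
  ]
}}

```text
clock: 18.5
tcp_pos: [0.4538, 0.3056, 0.0131]
eef_rot: [18.6, 87.8, -1.1]
ft_force: [-0.9, -0.7, 2.9]
width: 0.536
```

Run:
```python
from h import *
go((0.453,.305,.15,-19.6),(0.46,-.239,.15,-0.6))
```

```text
tcp [0.4538 0.3056 0.0131] zyaw -19.69 tilt 2.16 w 0.536 f [-0.93 -0.68  2.94] t 18.5 j [ 22.  37.  93.  -1.  48. -48.]
row [-2.737  0.015  0.086] yaw -0.0016
row [ -2.724 -10.182   3.882] yaw -0.3332
```

Request:
{"name": "step_arm", "arguments": {
  "motion": [
    [0.4, -0.5, 0, 0, 0],
    [0.4, -1.5, 0, 0, 0],
    [0.4, -2.72, -0.2, 0.1, 0],
    [0.4, -2.72, -1.2, 0.45, -0.05],
    [0.4, -2.72, -2.2, 0.83, -0.1],
    [0.4, -2.72, -3.2, 1.2, -0.15],
    [0.4, -2.72, -4.2, 1.6, -0.2],
    [0.4, -2.72, -5.2, 1.98, -0.25]
  ]
}}

```text
clock: 19.3
tcp_pos: [0.4534, 0.0462, 0.1494]
eef_rot: [4.2, 87.8, -1.0]
ft_force: [1.3, -0.5, -1.7]
width: 0.546
```

Run:
```python
from h import *
go((0.48,-.239,.15,-0.6))
```

```text
tcp [0.4534 0.0462 0.1494] zyaw -5.22 tilt 2.15 w 0.546 f [ 1.3  -0.55 -1.73] t 19.3 j [ -9.  18.  99.   0.  61. -94.]
row [ 0.011 -5.631  1.048] yaw -0.0806
```

Request:
{"name": "step_arm", "arguments": {
  "motion": [
    [0.4, 0, -1, 0.2, -0.05],
    [0.4, 0, -2, 0.4, -0.08],
    [0.4, 0, -3, 0.6, -0.08],
    [0.4, 0, -4, 0.75, -0.08],
    [0.4, 0, -5, 0.93, -0.08],
    [0.4, 0, -5.63, 1.05, -0.08],
    [0.4, 0, -5.63, 1.05, -0.08],
    [0.4, 0, -5.63, 1.05, -0.08]
  ]
}}

```text
clock: 20.1
tcp_pos: [0.4797, -0.239, 0.15]
eef_rot: [1.3, 87.9, 0.6]
ft_force: [-0.4, 1.0, -2.2]
width: 0.544
```

Run:
```python
from rk import *
go((0.48,-.239,.15,-0.6))
c=cam("wrist");pickle.dump(c,open("c18.pkl","wb"));im=r.capture("wrist");cv2.imwrite("pics/w18.png",im)
```

```text
tcp [ 0.4797 -0.239   0.15  ] zyaw -0.71 tilt 2.09 w 0.544 f [-0.41  1.   -2.21] t 20.1 j [ -40.   25.   87.    1.   67. -130.]
row [0.001 0.    0.007] yaw -0.002
```

View pics/w18.png

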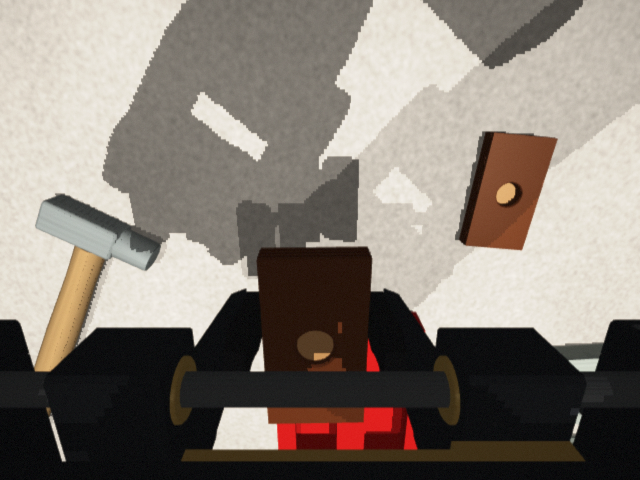

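Run:
```python
from h import *
i=r.camera_info("wrist"); C=np.linalg.inv(i["tool_from_camera"])
for P in [(-.001,-.024,-.030),(-.001,.024,-.030),(-.001,0,.015)]: print(proj((i["K"],C[:3,:3],C[:3,3]),P))
im=cv2.imread("pics/w18.png");crop(im,230,225,400,350,4.5,"w18c.png")
```

```text
[[254.7412629  258.42683908]]
[[369.84244968 258.47117217]]
[[312.47572864 350.11255682]]
```

View pics/w18c.png

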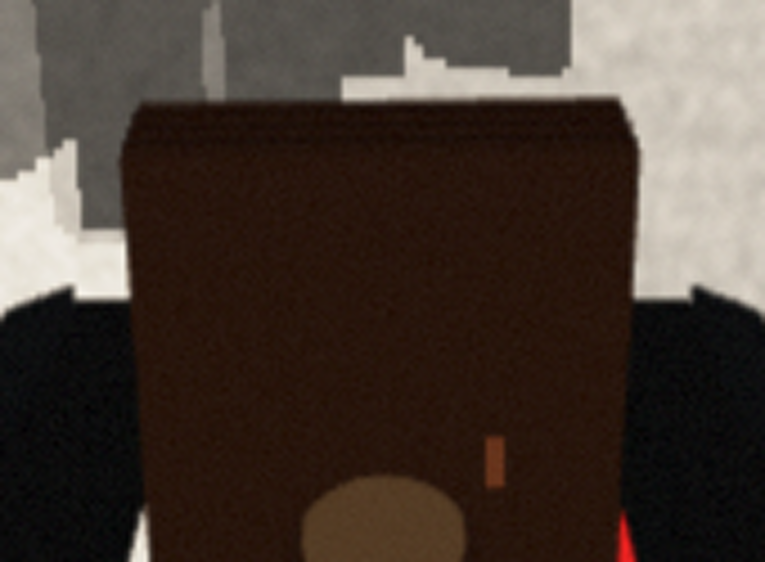

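Run:
```python
from h import *
go((0.45,-.12,.34,-.6),(0.45,-.30,.34,-0.6))
```

```text
tcp [ 0.4797 -0.2381  0.1502] zyaw -0.63 tilt 2.09 w 0.541 f [ 0.03 -0.2  -1.45] t 20.15 j [ -40.   25.   87.    1.   67. -130.]
row [-3.814  2.358 -0.481] yaw -0.0006
row [-3.816 -1.242 -0.441] yaw -0.0006
```

Request:
{"name": "step_arm", "arguments": {
  "motion": [
    [0.4, -1, -0.4, -0.1, 0],
    [0.4, -2, -0.8, -0.3, 0],
    [0.4, -3, -1.2, -0.45, 0],
    [0.4, -3.8, -1.24, -0.45, 0],
    [0.4, -3.8, -1.24, -0.45, 0],
    [0.4, -3.8, -1.24, -0.45, 0],
    [0.4, -3.8, -1.24, -0.45, 0]
  ]
}}

```text
clock: 20.85
tcp_pos: [0.4496, -0.2985, 0.3375]
eef_rot: [5.5, 88.0, 5.0]
ft_force: [0.0, 0.5, -0.0]
width: 0.539
```

Run:
```python
from rk import *
go((0.45,-.12,.34,-.6))
c=cam("wrist");pickle.dump(c,open("c19.pkl","wb"));im=r.capture("wrist");cv2.imwrite("pics/w19.png",im)
```

```text
tcp [ 0.4496 -0.2985  0.3375] zyaw -0.55 tilt 1.98 w 0.539 f [ 0.01  0.46 -0.02] t 20.85 j [ -47.   17.   66.    2.   95. -136.]
row [-0.039  3.569 -0.024] yaw 0.0008
```

Request:
{"name": "step_arm", "arguments": {
  "motion": [
    [0.4, 0, 1, 0, 0],
    [0.4, 0, 2, 0, 0],
    [0.4, 0, 3, 0, 0],
    [0.4, 0, 3.6, 0, 0],
    [0.4, 0, 3.6, 0, 0],
    [0.4, 0, 3.6, 0, 0]
  ]
}}

```text
clock: 21.5
tcp_pos: [0.4512, -0.1179, 0.3371]
eef_rot: [7.5, 88.1, 7.1]
ft_force: [0.7, -0.1, -0.1]
width: 0.544
```

Run:
```python
from rk import *
go((0.45,-.12,.34,-.6))
c=cam("wrist");pickle.dump(c,open("c20.pkl","wb"));im=r.capture("wrist");cv2.imwrite("pics/w20.png",im)
```

```text
tcp [ 0.4512 -0.1179  0.3371] zyaw -0.46 tilt 1.87 w 0.544 f [ 0.66 -0.05 -0.09] t 21.5 j [ -30.    9.   77.    1.   92. -119.]
row [-0.059 -0.041 -0.022] yaw 0.0025
```

View pics/w19.png

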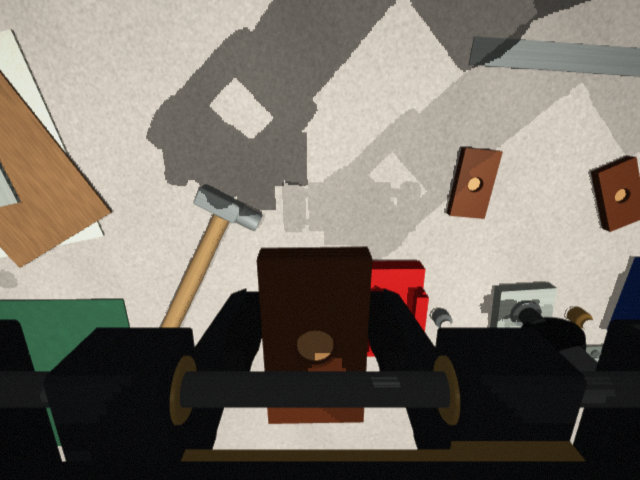

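View pics/w20.png

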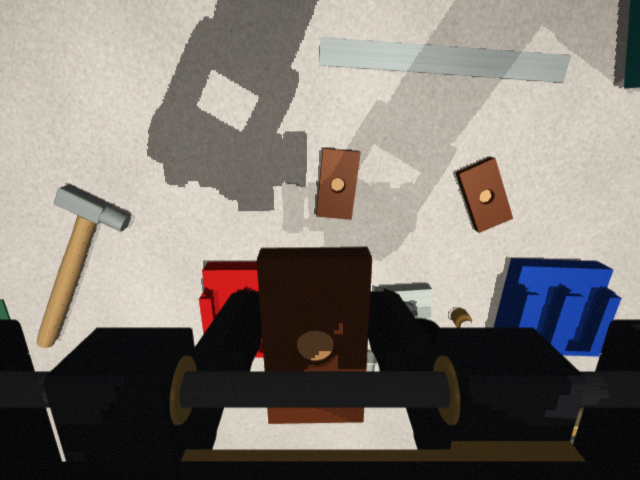

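Run:
```python
from h import *
a=cv2.imread("pics/w19.png")[250:340,365:445]; b=cv2.imread("pics/w20.png")[250:340,190:270]
o=np.hstack([cv2.resize(q,None,fx=5,fy=5,interpolation=cv2.INTER_CUBIC) for q in(a,b)]); cv2.imwrite("pics/rr2.png",o)
```

```text
(no output)
```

View pics/rr2.png

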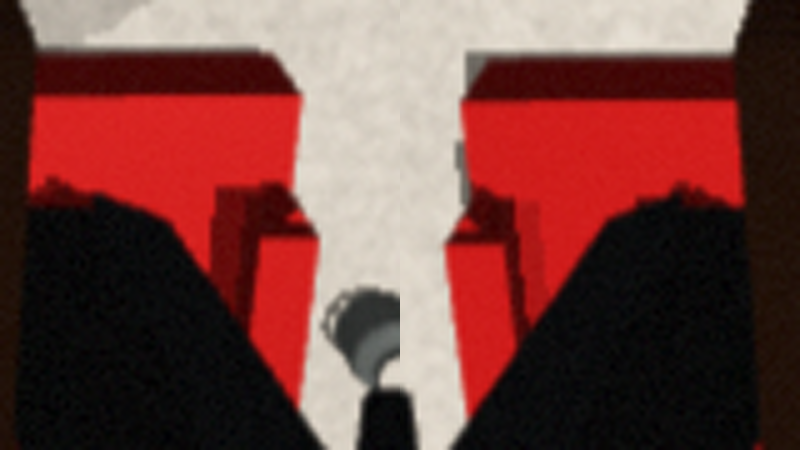

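Run:
```python
from rk import *
c1=pickle.load(open("c19.pkl","rb"));c2=pickle.load(open("c20.pkl","rb"))
print("+y ledge",unproj(c1,[(425.4,269.2)],.03),"nose",unproj(c1,[(429,297.4)],.056))
print("-y ledge",unproj(c2,[(202.4,269.6)],.03),"nose",unproj(c2,[(199.2,298.6)],.056))
im=cv2.imread("pics/w20.png");hsv=cv2.cvtColor(im,cv2.COLOR_BGR2HSV)
for n,p in dict(A=(338,184),B=(485,196)).items():
    x,y=p; h=45; sub=hsv[y-h:y+h,x-h:x+h]
    m=((sub[...,1]>110)&((sub[...,0]<25)|(sub[...,0]>170))).astype(np.uint8)
    k,l,st,ce=cv2.connectedComponentsWithStats(m); k=l[h,h]
    pts=np.argwhere(l==k)[:,::-1]+[x-h,y-h]
    w=unproj(c2,pts,0.014)[:,:2]; rect=cv2.minAreaRect((w*1000).astype(np.float32))
    print(n,rect,unproj(c2,[p],.014))
```

```text
+y ledge [[ 0.57082507 -0.14455686  0.03      ]] nose [[ 0.60031479 -0.14448928  0.056     ]]
-y ledge [[ 0.56907579 -0.27151269  0.03      ]] nose [[ 0.59964788 -0.27175201  0.056     ]]
A ((455.6749572753906, -86.3626708984375), (47.85671615600586, 89.74447631835938), 84.11939239501953) [[ 0.45494445 -0.08517731  0.014     ]]
B ((472.0888977050781, 109.44781494140625), (92.89432525634766, 50.9719123840332), 25.097578048706055) [[0.4726577  0.11019507 0.014     ]]
```

Run:
```python
from h import *
go((.4987,-.2369,.10,-.6),(.4987,-.2369,.0455,-.6))
```

```text
tcp [ 0.4513 -0.1187  0.3371] zyaw -0.54 tilt 1.88 w 0.541 f [-0.92  0.15 -1.09] t 21.55 j [ -30.    9.   77.    1.   92. -119.]
row [ 4.761 -2.374  0.816] yaw 0.0011
row [ 5.851 -2.379  0.781] yaw 0.0011
```

Request:
{"name": "step_arm", "arguments": {
  "motion": [
    [0.4, 0.6, -0.8, 0.2, 0],
    [0.4, 1.4, -1.6, 0.5, 0],
    [0.4, 2.2, -2.37, 0.8, 0],
    [0.4, 3.2, -2.37, 0.81, 0],
    [0.4, 4.2, -2.37, 0.81, 0],
    [0.4, 5.0, -2.375, 0.8, 0],
    [0.4, 5.6, -2.38, 0.78, 0],
    [0.4, 5.85, -2.38, 0.78, 0]
  ]
}}

```text
clock: 22.35
tcp_pos: [0.4969, -0.2371, 0.0417]
eef_rot: [16.9, 88.4, 16.3]
ft_force: [-0.5, 0.4, -0.9]
width: 0.54
```

Request:
{"name": "step_arm", "arguments": {
  "motion": [
    [0.4, 0, 0, 0, 0],
    [0.4, 0, 0, 0, 0]
  ]
}}

```text
clock: 22.55
tcp_pos: [0.4972, -0.238, 0.0424]
eef_rot: [15.5, 88.4, 14.8]
ft_force: [-0.1, -0.6, -0.9]
width: 0.541
```

Run:
```python
from h import *
go((.53,-.2373,.0452,-.6),(.583,-.2378,.0452,-.6))
cv2.imwrite("pics/w21.png",r.capture("wrist"));cv2.imwrite("pics/s21.png",r.capture("side"))
```

```text
tcp [ 0.4972 -0.238   0.0424] zyaw -0.69 tilt 1.65 w 0.541 f [-0.05 -0.62 -0.93] t 22.55 j [ -38.   35.   91.    2.   54. -129.]
row [-0.038  0.021  0.657] yaw -0.0015
row [-0.009  0.024  1.717] yaw -0.0015
```

View pics/w21.png

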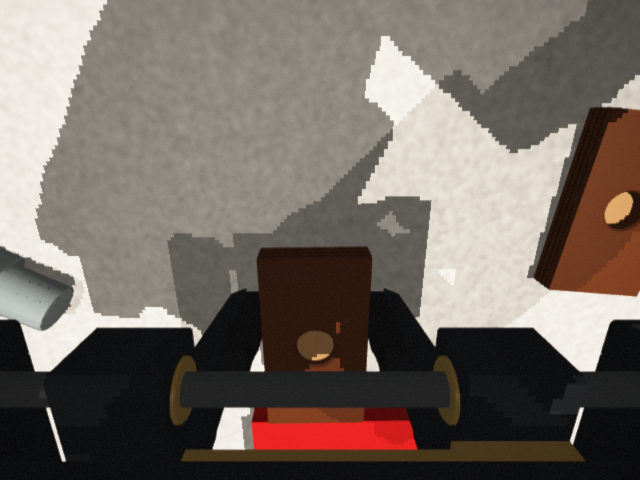

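Request:
{"name": "step_arm", "arguments": {
  "motion": [
    [0.4, -0.07, 0.02, 0, 0],
    [0.4, -0.07, 0.02, 0.2, 0],
    [0.4, -0.06, 0.02, 0.5, 0],
    [0.4, -0.05, 0.02, 0.8, 0],
    [0.4, -0.05, 0.02, 0.8, 0]
  ]
}}

```text
clock: 23.15
tcp_pos: [0.5393, -0.2374, 0.0475]
eef_rot: [9.3, 88.2, 8.7]
ft_force: [-0.4, 0.1, -1.2]
width: 0.542
```

Run:
```python
from h import *
go((.583,-.2378,.0452,-.6))
cv2.imwrite("pics/w22.png",r.capture("wrist"))
```

```text
tcp [ 0.5393 -0.2374  0.0475] zyaw -0.59 tilt 1.82 w 0.542 f [-0.4   0.05 -1.19] t 23.15 j [ -36.   37.   84.    2.   58. -126.]
row [0.073 0.001 0.872] yaw 0.0002
```

View pics/w22.png

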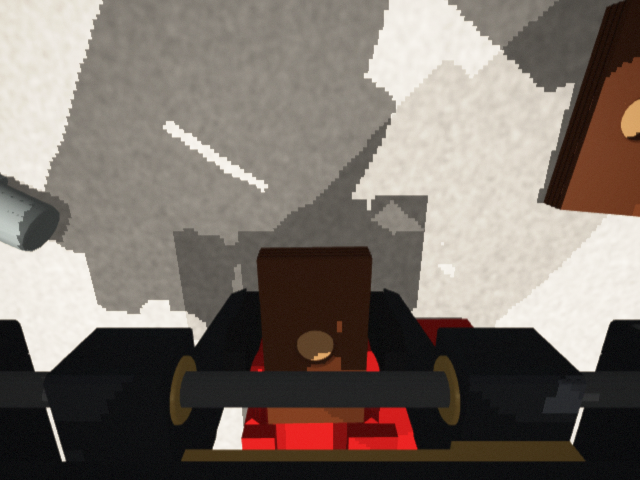

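Run:
```python
from h import *
im=cv2.imread("pics/w22.png");crop(im,215,390,425,460,3.8,"w22c.png")
```

```text
(no output)
```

View pics/w22c.png

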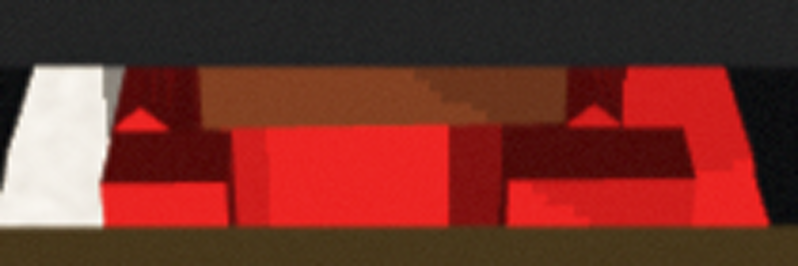

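Request:
{"name": "step_arm", "arguments": {
  "motion": [
    [0.4, 0, -0.04, 0, 0],
    [0.4, 0.03, -0.042, 0, 0],
    [0.4, 0.04, -0.042, 0.2, 0],
    [0.4, 0.05, -0.043, 0.5, 0],
    [0.4, 0.05, -0.043, 0.8, 0],
    [0.4, 0.05, -0.043, 0.8, 0]
  ]
}}

```text
clock: 23.8
tcp_pos: [0.5798, -0.2398, 0.0459]
eef_rot: [9.1, 88.2, 8.6]
ft_force: [0.0, 0.2, -0.5]
width: 0.54
```

Run:
```python
from h import *
go((.583,-.2398,.0445,-.6))
im=r.capture("wrist");crop(im,215,390,425,460,3.8,"w23c.png");cv2.imwrite("pics/w23.png",im)
```

```text
tcp [ 0.5798 -0.2398  0.0459] zyaw -0.56 tilt 1.84 w 0.54 f [ 0.04  0.22 -0.5 ] t 23.8 j [ -34.   40.   77.    1.   61. -124.]
row [0.031 0.001 0.063] yaw 0.0007
```

View pics/w23c.png

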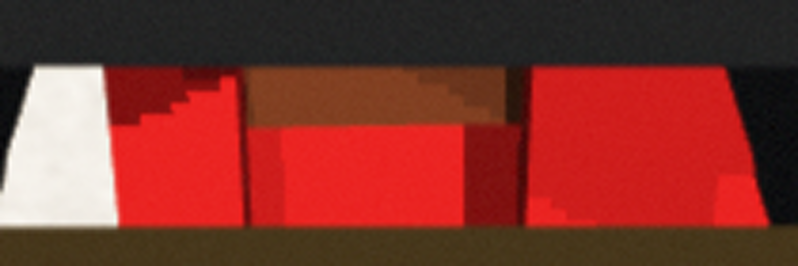

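Request:
{"name": "step_arm", "arguments": {
  "motion": [
    [0.4, 0.03, 0, 0, 0],
    [0.4, 0.04, 0, 0, 0],
    [0.65, 0.04, 0, 0, 0],
    [0.65, 0.04, 0, 0, 0],
    [0.65, 0, 0, 0, 0],
    [0.65, -0.5, 0, 0, 0],
    [0.65, -1.0, 0, 0, 0],
    [0.65, -1.2, 0, 0, 0]
  ]
}}

```text
clock: 24.65
tcp_pos: [0.5776, -0.2405, 0.1082]
eef_rot: [6.0, 88.1, 5.5]
ft_force: [0.5, -0.8, -0.1]
width: 0.653
```

Run:
```python
from h import *
im=r.capture("wrist");cv2.imwrite("pics/w24.png",im)
go((.505,-.2390,.12,-.6),(.505,-.2390,.045,-.6))
```

```text
tcp [ 0.5777 -0.2405  0.1087] zyaw -0.56 tilt 1.98 w 0.649 f [ 0.73 -0.12  1.1 ] t 24.7 j [ -34.   36.   74.    1.   69. -124.]
row [-0.275  0.017 -1.446] yaw 0.0007
row [ 1.224  0.013 -1.498] yaw 0.0007
```

View pics/w24.png

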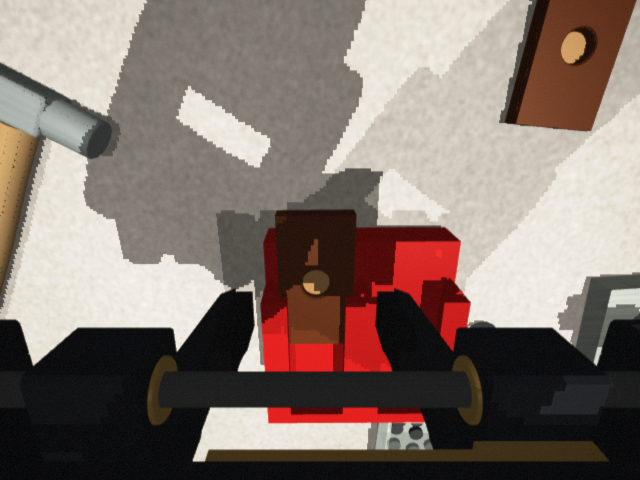

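Request:
{"name": "step_arm", "arguments": {
  "motion": [
    [0.3, -0.3, 0.015, -0.6, 0],
    [0, -0.3, 0.015, -1.3, 0],
    [0, 0, 0.015, -1.35, 0],
    [0, 0.7, 0.015, -1.35, 0],
    [0, 1.1, 0.015, -1.35, 0],
    [0, 1.24, 0.015, -1.35, 0],
    [0, 1.24, 0.015, -1.35, 0],
    [0, 1.24, 0.015, -1.35, 0]
  ]
}}

```text
clock: 25.5
tcp_pos: [0.5127, -0.2392, 0.045]
eef_rot: [4.1, 88.0, 3.5]
ft_force: [0.2, -0.2, 0.5]
width: 0.003
```

Run:
```python
from h import *
im=r.capture("wrist");cv2.imwrite("pics/w25.png",im)
go((.575,-.2400,.044,-.6),(.590,-.2400,.044,-.6))
```

```text
tcp [ 0.5128 -0.2393  0.0453] zyaw -0.55 tilt 2.05 w 0.005 f [ 0.28  0.5  -0.07] t 25.55 j [ -38.   35.   88.    2.   55. -128.]
row [ 0.071 -0.002  1.242] yaw 0.0008
row [0.082 0.    1.542] yaw 0.0008
```

View pics/w25.png

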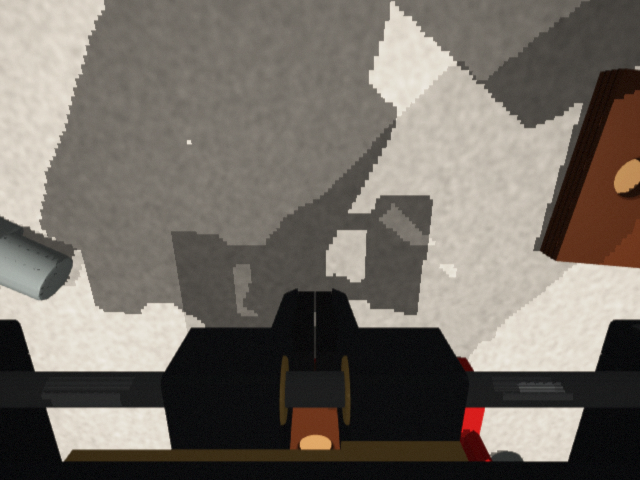

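Request:
{"name": "step_arm", "arguments": {
  "motion": [
    [0, 0.05, 0, 0.3, 0],
    [0, 0.06, 0, 0.6, 0],
    [0, 0.06, 0, 0.8, 0],
    [0, 0.06, 0, 1.0, 0],
    [0, 0.06, 0, 1.2, 0],
    [0, 0.06, 0, 1.35, 0],
    [0, 0.06, 0, 1.45, 0],
    [0, 0.06, 0, 1.45, 0]
  ]
}}

```text
clock: 26.35
tcp_pos: [0.5859, -0.2399, 0.0449]
eef_rot: [3.1, 87.9, 2.5]
ft_force: [0.2, 0.1, -1.0]
width: 0.005
```

Run:
```python
from h import *
go((.590,-.2400,.044,-.6))
im=r.capture("wrist");cv2.imwrite("pics/w26.png",im)
```

```text
tcp [ 0.5859 -0.2399  0.0449] zyaw -0.54 tilt 2.07 w 0.005 f [ 0.17  0.12 -0.96] t 26.35 j [ -33.   41.   77.    1.   61. -124.]
row [ 0.021 -0.     0.082] yaw 0.0011
```

View pics/w26.png

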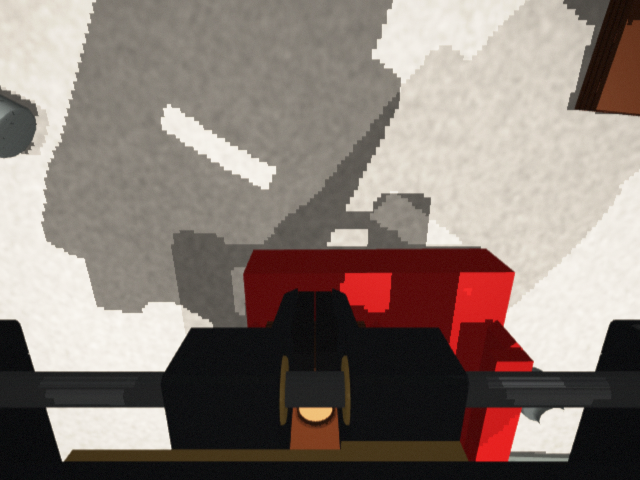

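Push on gently until the back wall is felt.

Request:
{"name": "step_arm", "arguments": {
  "motion": [
    [0, 0.02, 0, 0.04, 0],
    [0, 0.02, 0, 0.08, 0],
    [0, 0.02, 0, 0.12, 0],
    [0, 0.02, 0, 0.12, 0]
  ]
}}

```text
clock: 26.8
tcp_pos: [0.5887, -0.24, 0.0438]
eef_rot: [6.6, 88.4, 6.1]
ft_force: [-14.6, -1.1, 7.1]
width: 0.003
```

Run:
```python
from h import *
go((.590,-.2400,.044,-.6))
```

```text
tcp [ 0.5887 -0.24    0.0438] zyaw -0.54 tilt 1.64 w 0.003 f [-14.58  -1.11   7.13] t 26.8 j [ -33.   41.   76.    1.   62. -123.]
row [-0.003 -0.001  0.026] yaw 0.0011
```

Request:
{"name": "step_arm", "arguments": {
  "motion": [
    [0, 0, 0, -0.3, 0],
    [0, 0, 0, -0.9, 0],
    [0.3, -1, 0, -1.2, 0],
    [0.6, -1.8, 0, -1.2, 0],
    [0.6, -1.8, 0, -1.2, 0]
  ]
}}

```text
clock: 27.3
tcp_pos: [0.5277, -0.2411, 0.1377]
eef_rot: [-4.2, 87.9, -4.8]
ft_force: [0.1, 1.4, 0.3]
width: 0.252
```

Run:
```python
from h import *
im=r.capture("wrist");cv2.imwrite("pics/w27.png",im)
go((.4407,-.0843,.12,-5.9),(.4407,-.0843,.0115,-5.9))
```

```text
tcp [ 0.5269 -0.2404  0.1347] zyaw -0.55 tilt 1.9 w 0.299 f [-0.1   0.7  -0.41] t 27.35 j [ -37.   30.   81.    1.   68. -127.]
row [ 0.236  3.105 -1.763] yaw 0.0933
row [ 2.405  3.105 -1.835] yaw 0.0933
```

View pics/w27.png

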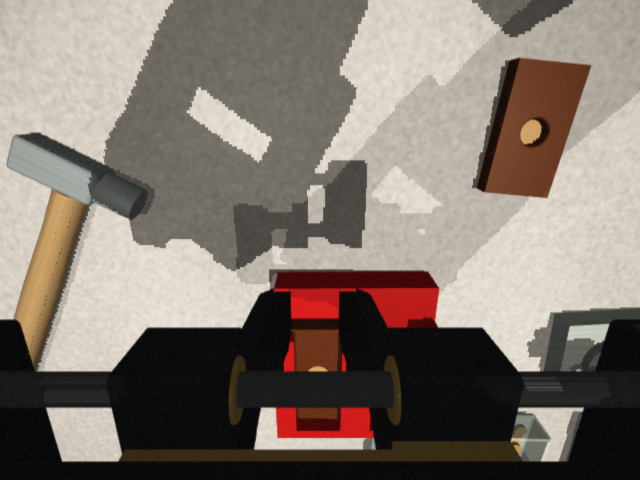

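Request:
{"name": "step_arm", "arguments": {
  "motion": [
    [1, 0, 0.8, -0.4, 0.05],
    [1, 0, 1.6, -0.9, 0.093],
    [1, 0.1, 2.4, -1.4, 0.093],
    [1, 0.24, 3.1, -1.76, 0.093],
    [1, 0.24, 3.1, -1.76, 0.093],
    [1, 0.24, 3.1, -1.76, 0.093],
    [1, 0.24, 3.1, -1.76, 0.093]
  ]
}}

```text
clock: 28.05
tcp_pos: [0.4416, -0.0854, 0.1195]
eef_rot: [4.8, 88.1, -1.1]
ft_force: [-0.3, -0.0, -0.2]
width: 0.933
```

Run:
```python
from h import *
c=cam("wrist");im=r.capture("wrist");cv2.imwrite("pics/w28.png",im)
go((.4407,-.0843,.0115,-5.9)); print(proj(c,(.4556,-.0858,.014)))
```

```text
tcp [ 0.4416 -0.0855  0.1196] zyaw -5.94 tilt 1.92 w 0.981 f [-0.08 -0.14 -0.67] t 28.1 j [ -27.   20.  102.    1.   56. -111.]
row [ 2.16   0.017 -0.093] yaw -0.0006
[[314.63084436 256.37098912]]
```

View pics/w28.png

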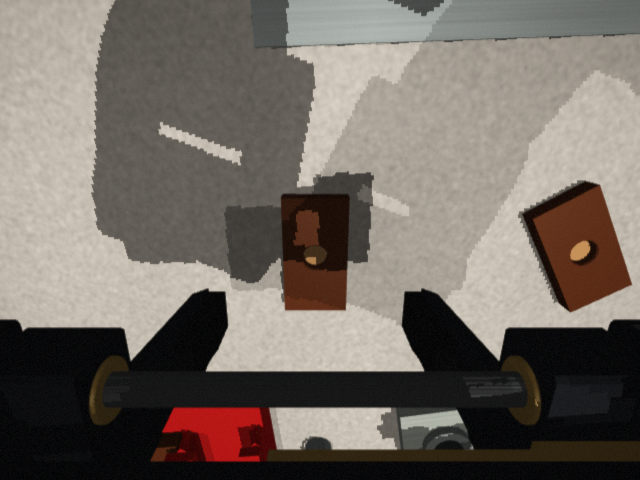

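Request:
{"name": "step_arm", "arguments": {
  "motion": [
    [1, 0.8, 0.01, -0.03, 0],
    [1, 1.6, 0.01, -0.06, 0],
    [1, 2.05, 0.01, -0.09, 0],
    [1, 2.16, 0.01, -0.093, 0],
    [0.7, 2.16, 0.01, -0.093, 0],
    [0.4, 2.16, 0.01, -0.093, 0],
    [0.4, 2.16, 0.01, -0.093, 0],
    [0.4, 2.16, 0.01, -0.093, 0]
  ],
  "newtons": 25
}}

```text
clock: 28.9
tcp_pos: [0.4411, -0.0849, 0.0124]
eef_rot: [3.5, 88.0, -2.5]
ft_force: [0.0, 0.1, -0.4]
width: 0.661
```

Request:
{"name": "step_arm", "arguments": {
  "motion": [
    [0.4, 0, 0, 0, 0],
    [0.4, 0, 0, 0, 0],
    [0.4, 0, 0, 0, 0]
  ]
}}

```text
clock: 29.2
tcp_pos: [0.4414, -0.085, 0.0129]
eef_rot: [2.7, 87.9, -3.2]
ft_force: [-1.4, 0.1, 7.4]
width: 0.541
```

Run:
```python
from h import *
go((.45,.13,.30,-2.6),(.45,.34,.3,-2.6))
```

```text
tcp [ 0.4414 -0.085   0.0129] zyaw -5.92 tilt 2.08 w 0.541 f [-1.41  0.11  7.39] t 29.2 j [ -27.   31.  109.    1.   38. -112.]
row [-5.74   4.304 -0.064] yaw -0.058
row [-5.749  8.482 -0.498] yaw -0.058
```

Run:
```python
from h import *
go((.47,.207,.13,-2.6),(.4978,.207,.046,-2.6))
```

```text
tcp [ 0.4414 -0.085   0.0129] zyaw -5.92 tilt 2.08 w 0.541 f [-1.41  0.11  7.39] t 29.2 j [ -27.   31.  109.    1.   38. -112.]
row [-2.331  5.871  0.051] yaw -0.058
row [-0.632  5.926  0.543] yaw -0.058
```

Request:
{"name": "step_arm", "arguments": {
  "motion": [
    [0.4, -0.6, 0, 0, 0],
    [0.4, -1.6, 0, 0, 0],
    [0.4, -2.33, 0.6, 0, -0.058],
    [0.4, -2.33, 1.6, 0, -0.058],
    [0.4, -2.33, 2.6, 0.02, -0.058],
    [0.4, -2.33, 3.6, 0.03, -0.058],
    [0.4, -2.33, 4.6, 0.04, -0.058],
    [0.4, -2.33, 5.6, 0.05, -0.058]
  ]
}}

```text
clock: 30.0
tcp_pos: [0.4682, 0.1957, 0.13]
eef_rot: [-0.7, 87.9, -3.3]
ft_force: [1.6, -0.5, -0.8]
width: 0.54
```

Run:
```python
from h import *
go((.4978,.207,.046,-2.63))
im=r.capture("top"); cv2.imwrite("pics/top29.png",im)
```

```text
tcp [0.4682 0.1957 0.13  ] zyaw -2.59 tilt 2.08 w 0.54 f [ 1.62 -0.45 -0.81] t 30.0 j [ 10.  24.  93.  -1.  61. -78.]
row [1.7   0.254 0.52 ] yaw 0.0006
```

View pics/top29.png

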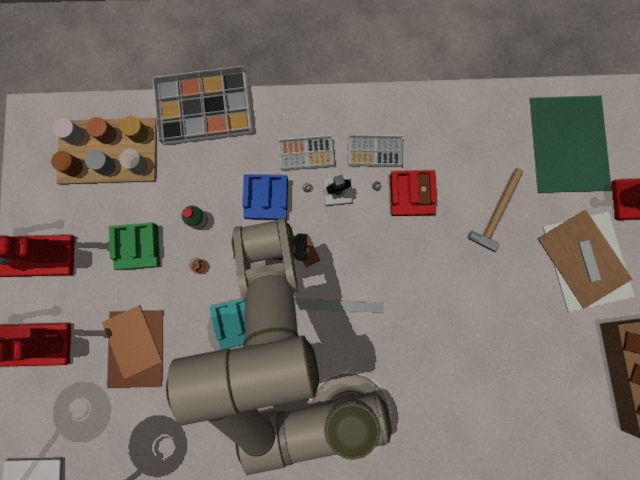

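Request:
{"name": "step_arm", "arguments": {
  "motion": [
    [0.4, 0.6, 0.25, 0.2, 0],
    [0.4, 1.3, 0.254, 0.45, 0],
    [0.4, 1.63, 0.254, 0.52, 0],
    [0.4, 1.63, 0.254, 0.52, 0],
    [0.4, 1.63, 0.254, 0.52, 0]
  ]
}}

```text
clock: 30.55
tcp_pos: [0.4977, 0.2132, 0.0501]
eef_rot: [3.5, 87.9, 1.2]
ft_force: [0.1, 0.1, -0.7]
width: 0.542
```

Run:
```python
from h import *
go((.535,.2053,.047,-2.63))
```

```text
tcp [0.4977 0.2132 0.0501] zyaw -2.37 tilt 2.14 w 0.542 f [ 0.12  0.08 -0.66] t 30.55 j [ 11.  33.  92.  -0.  52. -77.]
row [ 0.089 -0.127  0.749] yaw 0.0046
```

Request:
{"name": "step_arm", "arguments": {
  "motion": [
    [0.4, 0.03, -0.12, 0.1, 0.0046],
    [0.4, 0.04, -0.127, 0.4, 0.0046],
    [0.4, 0.05, -0.127, 0.74, 0.0046],
    [0.4, 0.05, -0.127, 0.74, 0.0046],
    [0.4, 0.05, -0.127, 0.74, 0.0046]
  ]
}}

```text
clock: 31.05
tcp_pos: [0.5342, 0.205, 0.0495]
eef_rot: [4.0, 87.8, 1.3]
ft_force: [0.3, 0.2, -1.3]
width: 0.541
```

Run:
```python
from h import *
go((.5817,.2031,.046,-2.63))
im=r.capture("wrist");crop(im,215,390,425,460,3.8,"w31c.png");cv2.imwrite("pics/w31.png",im)
```

```text
tcp [0.5342 0.205  0.0495] zyaw -2.66 tilt 2.17 w 0.541 f [ 0.28  0.15 -1.28] t 31.05 j [  9.  35.  87.  -0.  55. -78.]
row [0.106 0.005 0.947] yaw -0.0005
```

View pics/w31c.png

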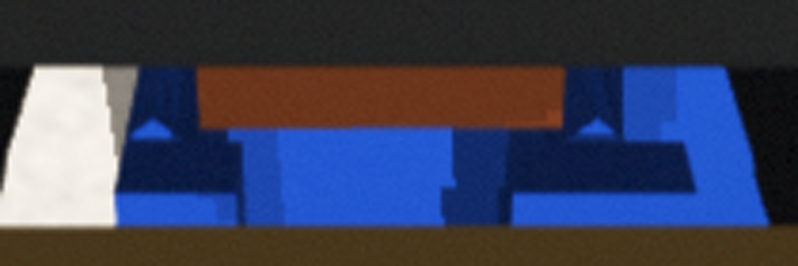

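Request:
{"name": "step_arm", "arguments": {
  "motion": [
    [0.4, 0.05, -0.02, 0, 0],
    [0.4, 0.07, -0.02, 0.1, 0],
    [0.4, 0.08, -0.018, 0.35, 0],
    [0.4, 0.1, -0.016, 0.65, 0],
    [0.4, 0.1, -0.015, 0.93, 0],
    [0.4, 0.1, -0.015, 0.93, 0]
  ]
}}

```text
clock: 31.7
tcp_pos: [0.5817, 0.202, 0.046]
eef_rot: [3.9, 87.8, 1.3]
ft_force: [0.1, -0.3, -1.1]
width: 0.54
```

Run:
```python
from h import *
go((.5817,.2023,.043,-2.63))
im=r.capture("wrist");crop(im,215,390,425,460,3.8,"w32c.png");cv2.imwrite("pics/w32.png",im)
```

```text
tcp [0.5817 0.202  0.046 ] zyaw -2.67 tilt 2.2 w 0.54 f [ 0.07 -0.27 -1.11] t 31.7 j [  8.  39.  80.  -0.  59. -79.]
row [ 0.059  0.005 -0.002] yaw -0.0007
```

View pics/w32c.png

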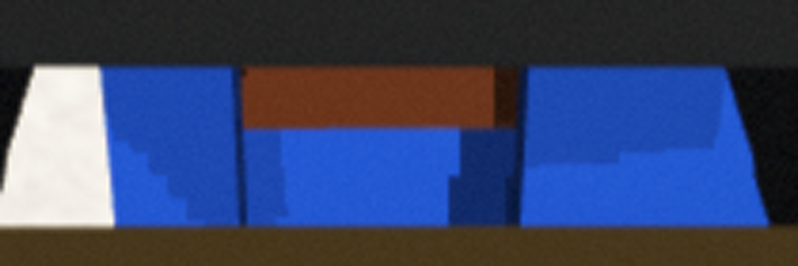

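Inserted without contact force. Lower, release, and go behind it.

Request:
{"name": "step_arm", "arguments": {
  "motion": [
    [0.4, 0.03, 0, 0, 0],
    [0.4, 0.05, 0, 0, 0],
    [0.65, 0.05, 0, 0, 0],
    [0.65, 0.05, 0, 0, 0],
    [0.65, 0, 0, 0, 0],
    [0.65, -0.5, 0, 0, 0],
    [0.65, -1.0, 0, 0, 0],
    [0.65, -1.2, 0, 0, 0]
  ]
}}

```text
clock: 32.55
tcp_pos: [0.579, 0.2023, 0.1082]
eef_rot: [4.5, 87.7, 1.9]
ft_force: [-0.3, -0.4, -0.2]
width: 0.652
```

Request:
{"name": "step_arm", "arguments": {
  "motion": [
    [0.3, -0.3, 0, -0.6, 0],
    [0, -0.3, 0, -1.3, 0],
    [0, 0, 0, -1.4, 0],
    [0, 0.7, 0, -1.4, 0],
    [0, 1.1, 0, -1.4, 0],
    [0, 1.22, 0, -1.4, 0],
    [0, 1.22, 0, -1.4, 0],
    [0, 1.22, 0, -1.4, 0]
  ]
}}

```text
clock: 33.35
tcp_pos: [0.5121, 0.2057, 0.0452]
eef_rot: [4.7, 87.6, 2.1]
ft_force: [0.3, 0.0, 0.4]
width: 0.005
```

Run:
```python
from h import *
im=r.capture("wrist");cv2.imwrite("pics/w33.png",im)
go((.585,.2018,.044,-2.63),(.590,.2016,.044,-2.63))
```

```text
tcp [0.5122 0.2057 0.0454] zyaw -2.66 tilt 2.43 w 0.003 f [0.17 0.24 0.45] t 33.4 j [ 10.  34.  91.  -0.  52. -77.]
row [ 0.09  -0.011  1.456] yaw -0.0004
row [ 0.094 -0.01   1.556] yaw -0.0004
```

View pics/w33.png

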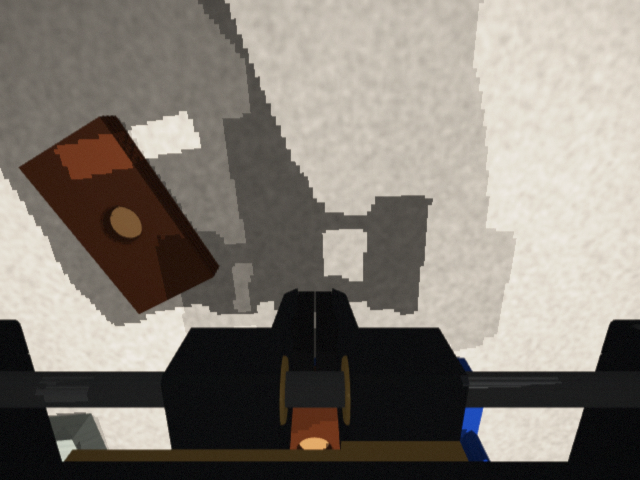

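Request:
{"name": "step_arm", "arguments": {
  "motion": [
    [0, 0.06, 0, 0.3, 0],
    [0, 0.07, -0.005, 0.6, 0],
    [0, 0.08, -0.01, 0.8, 0],
    [0, 0.08, -0.01, 1.0, 0],
    [0, 0.08, -0.01, 1.2, 0],
    [0, 0.08, -0.01, 1.35, 0],
    [0, 0.08, -0.01, 1.45, 0],
    [0, 0.08, -0.01, 1.45, 0]
  ]
}}

```text
clock: 34.2
tcp_pos: [0.5852, 0.2018, 0.0444]
eef_rot: [4.8, 87.5, 2.2]
ft_force: [-0.2, -0.4, -0.4]
width: 0.007
```

Run:
```python
from h import *
go((.590,.2016,.044,-2.63))
```

```text
tcp [0.5852 0.2018 0.0444] zyaw -2.66 tilt 2.46 w 0.007 f [-0.2  -0.4  -0.36] t 34.2 j [  8.  39.  80.  -0.  59. -79.]
row [0.013 0.001 0.095] yaw -0.0006
```

Request:
{"name": "step_arm", "arguments": {
  "motion": [
    [0, 0.01, 0, 0.04, 0],
    [0, 0.01, 0, 0.08, 0],
    [0, 0.01, 0, 0.12, 0],
    [0, 0.01, 0, 0.13, 0]
  ]
}}

```text
clock: 34.6
tcp_pos: [0.5883, 0.2017, 0.044]
eef_rot: [4.4, 88.0, 1.8]
ft_force: [-16.4, 0.2, 10.1]
width: 0.007
```

Run:
```python
from h import *
go((.590,.2016,.044,-2.63))
```

```text
tcp [0.5883 0.2017 0.044 ] zyaw -2.63 tilt 1.97 w 0.007 f [-16.43   0.21  10.12] t 34.6 j [  8.  40.  79.  -0.  60. -79.]
row [ 0.001 -0.001  0.034] yaw 0.0001
```

Request:
{"name": "step_arm", "arguments": {
  "motion": [
    [0, 0, 0, -0.3, 0],
    [0, 0, 0, -0.9, 0],
    [0.3, -1, -0.3, -1.6, 0],
    [0.6, -2, -0.8, -2.3, 0],
    [0.9, -2.7, -1.5, -2.8, 0],
    [1, -2.7, -1.7, -2.8, 0],
    [1, -2.7, -1.7, -2.8, 0]
  ]
}}

```text
clock: 35.3
tcp_pos: [0.4393, 0.1215, 0.1767]
eef_rot: [3.6, 87.7, 0.9]
ft_force: [0.5, 0.4, -0.9]
width: 0.431
```

```bash
cat > blk.py <<'E'
from h import *
def blk(c,im,p,h=60):
    hsv=cv2.cvtColor(im,cv2.COLOR_BGR2HSV); x,y=p; sub=hsv[max(0,y-h):y+h,max(0,x-h):x+h]; o=[max(0,x-h),max(0,y-h)]
    m=((sub[...,1]>110)&((sub[...,0]<25)|(sub[...,0]>170))).astype(np.uint8)
    k,l,st,ce=cv2.connectedComponentsWithStats(m); k=1+np.argmax(st[1:,4])
    pts=np.argwhere(l==k)[:,::-1]+o; w=unproj(c,pts,0.014)[:,:2]; return cv2.minAreaRect((w*1000).astype(np.float32))
E
python3 - <<'E'
from blk import *
c=cam("wrist");im=r.capture("wrist");cv2.imwrite("pics/w35.png",im)
uv=proj(c,(.472,.1115,.014))[0].astype(int); print(uv,blk(c,im,uv))
go((.45,.1,.12,25))
E
```

```text
[303 250] ((471.6998291015625, 112.72735595703125), (91.78644561767578, 48.94334411621094), 24.999900817871094)
tcp [0.44   0.1224 0.1753] zyaw -2.74 tilt 2.17 w 0.478 f [ 0.69 -0.16 -0.53] t 35.35 j [  1.  16.  97.   0.  65. -87.]
row [ 1.111 -0.441  0.179] yaw -0.4841
```

View pics/w35.png

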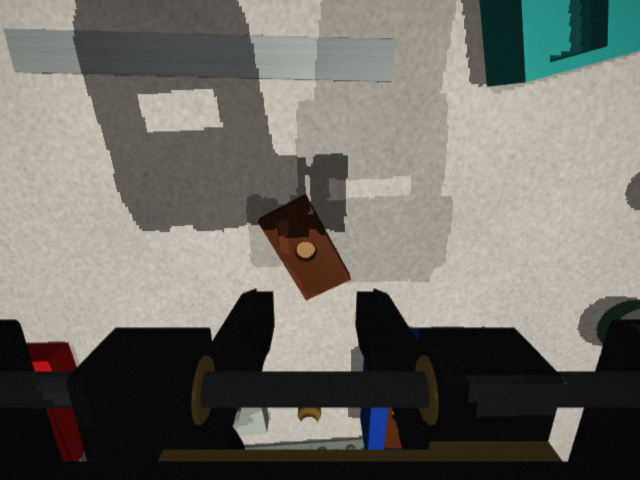

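Run:
```python
from h import *
go((.4581,.1057,.12,25))
```

```text
tcp [0.44   0.1224 0.1753] zyaw -2.74 tilt 2.17 w 0.478 f [ 0.69 -0.16 -0.53] t 35.35 j [  1.  16.  97.   0.  65. -87.]
row [ 1.118 -0.32   0.335] yaw -0.4841
```

Request:
{"name": "step_arm", "arguments": {
  "motion": [
    [1, 0.4, -0.2, 0.2, -0.14],
    [1, 0.8, -0.35, 0.33, -0.28],
    [1, 1.1, -0.36, 0.34, -0.42],
    [1, 1.1, -0.36, 0.34, -0.484],
    [1, 1.1, -0.36, 0.34, -0.484],
    [1, 1.1, -0.36, 0.34, -0.484],
    [1, 1.1, -0.36, 0.34, -0.484]
  ]
}}

```text
clock: 36.05
tcp_pos: [0.4584, 0.104, 0.1208]
eef_rot: [-23.2, 87.8, 1.8]
ft_force: [0.5, 0.2, -0.4]
width: 0.997
```

Run:
```python
from h import *
c=cam("wrist");im=r.capture("wrist");cv2.imwrite("pics/w36.png",im)
print(proj(c,(.4717,.112,.014)))
go((.4581,.1057,.0115,25))
```

```text
[[317.05060331 256.6647343 ]]
tcp [0.4584 0.104  0.1209] zyaw 24.97 tilt 2.19 w 0.995 f [ 0.05 -1.25  0.5 ] t 36.1 j [  -2.   21.   99.    0.   57. -117.]
row [ 2.186  0.067 -0.067] yaw -0.0005
```

View pics/w36.png

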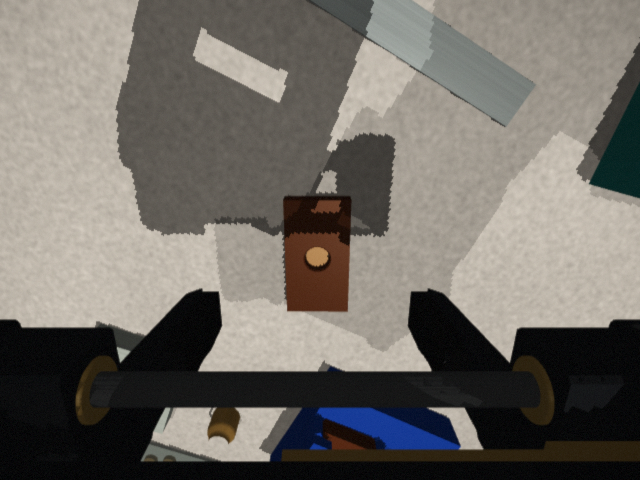

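Request:
{"name": "step_arm", "arguments": {
  "motion": [
    [1, 0.8, 0.03, -0.03, 0],
    [1, 1.6, 0.05, -0.06, 0],
    [1, 2.08, 0.05, -0.067, 0],
    [1, 2.18, 0.05, -0.067, 0],
    [0.7, 2.18, 0.05, -0.067, 0],
    [0.4, 2.18, 0.05, -0.067, 0],
    [0.4, 2.18, 0.05, -0.067, 0],
    [0.4, 2.18, 0.05, -0.067, 0]
  ],
  "newtons": 25
}}

```text
clock: 36.9
tcp_pos: [0.4589, 0.1049, 0.0128]
eef_rot: [-23.4, 87.7, 1.5]
ft_force: [0.1, 0.4, -0.3]
width: 0.655
```

Request:
{"name": "step_arm", "arguments": {
  "motion": [
    [0.4, 0, 0, 0, 0],
    [0.4, 0, 0, 0, 0],
    [0.4, 0, 0, 0, 0]
  ]
}}

```text
clock: 37.2
tcp_pos: [0.4592, 0.1049, 0.0133]
eef_rot: [-23.5, 87.6, 1.5]
ft_force: [-2.5, -0.2, 7.0]
width: 0.536
```

Run:
```python
from h import *
# +y bay of blue, rack pose corrected -1 mm in y
o=np.array([.649,.2291]);a=np.radians(-2.63);R=np.array([[np.cos(a),-np.sin(a)],[np.sin(a),np.cos(a)]])
f=lambda x:o+R@[x,.03]
for x in(-.15,-.113,-.066,-.059): print(x,f(x).round(4))
q=f(-.16); go((q[0],q[1],.13,-2.63),(q[0],q[1],.048,-2.63))
```

```text
-0.15 [0.5005 0.266 ]
-0.113 [0.5375 0.2643]
-0.066 [0.5844 0.2621]
-0.059 [0.5914 0.2618]
tcp [0.4592 0.1049 0.0133] zyaw 24.97 tilt 2.36 w 0.536 f [-2.46 -0.19  6.96] t 37.2 j [  -2.   32.  106.    0.   40. -117.]
row [-2.302  2.625  2.019] yaw 0.4817
row [-0.663  2.652  1.957] yaw 0.4817
```

Request:
{"name": "step_arm", "arguments": {
  "motion": [
    [0.4, -0.6, 0, 0, 0],
    [0.4, -1.6, 0, 0, 0],
    [0.4, -2.3, 0.5, 0.4, 0.12],
    [0.4, -2.3, 1.2, 0.9, 0.26],
    [0.4, -2.3, 2.0, 1.5, 0.4],
    [0.4, -2.3, 2.62, 2.0, 0.482],
    [0.4, -2.3, 2.62, 2.0, 0.482],
    [0.4, -2.3, 2.62, 2.0, 0.482]
  ]
}}

```text
clock: 38.0
tcp_pos: [0.4893, 0.2663, 0.1295]
eef_rot: [3.5, 87.7, 0.9]
ft_force: [0.1, -0.7, -2.1]
width: 0.544
```

Run:
```python
from h import *
go((.4985,.266,.049,-2.63))
```

```text
tcp [0.4893 0.2663 0.1295] zyaw -2.52 tilt 2.31 w 0.544 f [ 0.07 -0.66 -2.13] t 38.0 j [ 17.  28.  85.  -1.  65. -71.]
row [ 1.615 -0.002  0.119] yaw 0.0019
```

Request:
{"name": "step_arm", "arguments": {
  "motion": [
    [0.4, 0.8, 0, 0.05, 0.002],
    [0.4, 1.4, 0, 0.1, 0.002],
    [0.4, 1.6, 0, 0.12, 0.002],
    [0.4, 1.63, -0.01, 0.4, 0.002],
    [0.4, 1.65, -0.03, 0.83, 0.002],
    [0.4, 1.65, -0.03, 0.83, 0.002],
    [0.4, 1.65, -0.03, 0.83, 0.002]
  ]
}}

```text
clock: 38.7
tcp_pos: [0.5338, 0.2624, 0.0492]
eef_rot: [3.6, 87.7, 0.9]
ft_force: [-0.1, 0.7, -0.6]
width: 0.542
```

Run:
```python
from h import *
go((.5824,.2622,.046,-2.63))
im=r.capture("wrist");crop(im,215,390,425,460,3.8,"w37c.png");cv2.imwrite("pics/w37.png",im)
```

```text
tcp [0.5338 0.2624 0.0492] zyaw -2.68 tilt 2.31 w 0.542 f [-0.09  0.68 -0.55] t 38.7 j [ 15.  37.  83.  -1.  57. -72.]
row [0.103 0.042 0.968] yaw -0.0009
```

View pics/w37c.png

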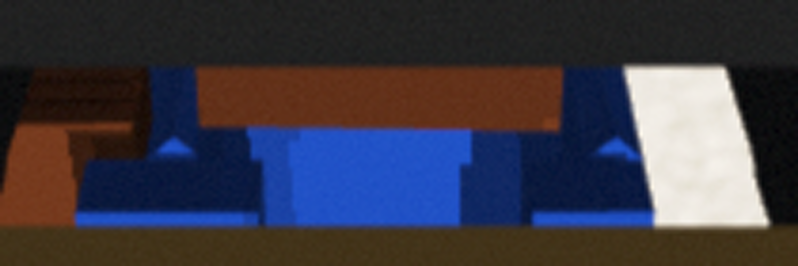

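Request:
{"name": "step_arm", "arguments": {
  "motion": [
    [0.4, 0.05, 0.04, 0, 0],
    [0.4, 0.07, 0.042, 0, 0],
    [0.4, 0.08, 0.042, 0.3, 0],
    [0.4, 0.1, 0.042, 0.65, 0],
    [0.4, 0.1, 0.042, 0.96, 0],
    [0.4, 0.1, 0.042, 0.96, 0]
  ]
}}

```text
clock: 39.35
tcp_pos: [0.5826, 0.2623, 0.046]
eef_rot: [3.7, 87.6, 1.0]
ft_force: [0.3, -0.5, -1.3]
width: 0.541
```

Run:
```python
from h import *
go((.5824,.2622,.046,-2.63))
im=r.capture("wrist");crop(im,215,390,425,460,3.8,"w38c.png");cv2.imwrite("pics/w38.png",im)
```

```text
tcp [0.5826 0.2623 0.046 ] zyaw -2.68 tilt 2.35 w 0.541 f [ 0.27 -0.47 -1.28] t 39.35 j [ 14.  41.  76.  -1.  61. -73.]
row [-0.001 -0.003 -0.004] yaw -0.0009
```

View pics/w38c.png

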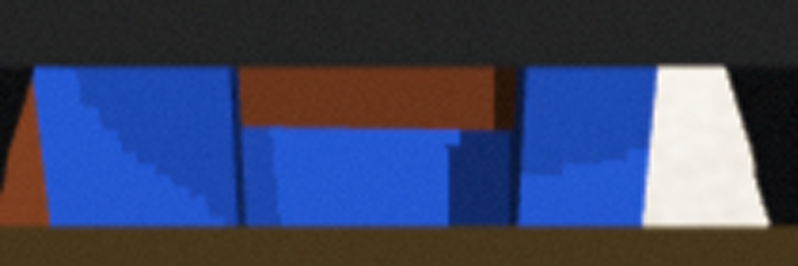

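Request:
{"name": "step_arm", "arguments": {
  "motion": [
    [0.4, 0.03, 0, 0, 0],
    [0.4, 0.05, 0, 0, 0],
    [0.65, 0.05, 0, 0, 0],
    [0.65, 0.05, 0, 0, 0],
    [0.65, 0, 0, 0, 0],
    [0.65, -0.5, 0, 0, 0],
    [0.65, -1.0, 0, 0, 0],
    [0.65, -1.2, 0, 0, 0]
  ]
}}

```text
clock: 40.2
tcp_pos: [0.5796, 0.2627, 0.1081]
eef_rot: [4.5, 87.5, 1.9]
ft_force: [-0.4, 0.2, -0.1]
width: 0.655
```

Request:
{"name": "step_arm", "arguments": {
  "motion": [
    [0.3, -0.3, 0, -0.6, 0],
    [0, -0.3, 0, -1.3, 0],
    [0, 0, 0, -1.4, 0],
    [0, 0.7, 0, -1.4, 0],
    [0, 1.1, 0, -1.4, 0],
    [0, 1.22, 0, -1.4, 0],
    [0, 1.22, 0, -1.4, 0],
    [0, 1.22, 0, -1.4, 0]
  ]
}}

```text
clock: 41.0
tcp_pos: [0.5128, 0.2661, 0.0449]
eef_rot: [4.9, 87.5, 2.3]
ft_force: [0.5, 0.4, 0.5]
width: 0.005
```

Run:
```python
from h import *
go((.5855,.2622,.044,-2.63),(.592,.2619,.044,-2.63))
im=r.capture("wrist");cv2.imwrite("pics/w39.png",im)
```

```text
tcp [0.5128 0.2661 0.0449] zyaw -2.66 tilt 2.54 w 0.005 f [0.53 0.36 0.49] t 41.0 j [ 16.  36.  87.  -1.  55. -71.]
row [ 0.083 -0.012  1.453] yaw -0.0005
row [ 0.089 -0.012  1.583] yaw -0.0005
```

View pics/w39.png

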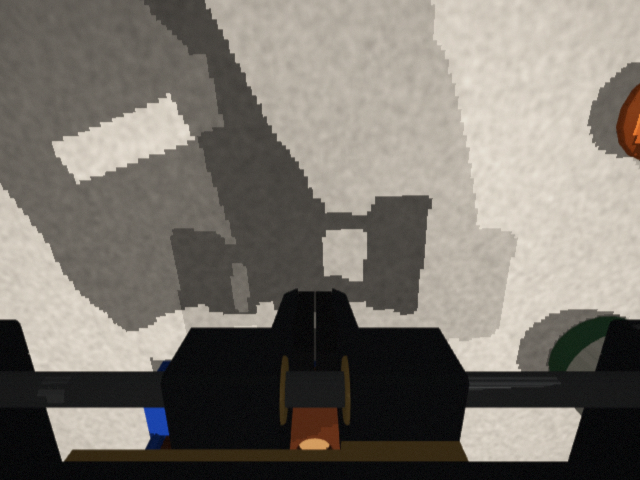

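Request:
{"name": "step_arm", "arguments": {
  "motion": [
    [0, 0.06, 0, 0.3, 0],
    [0, 0.07, -0.005, 0.6, 0],
    [0, 0.07, -0.01, 0.8, 0],
    [0, 0.07, -0.01, 1.0, 0],
    [0, 0.07, -0.01, 1.2, 0],
    [0, 0.07, -0.01, 1.35, 0],
    [0, 0.07, -0.01, 1.46, 0],
    [0, 0.07, -0.01, 1.46, 0]
  ]
}}

```text
clock: 41.85
tcp_pos: [0.5865, 0.2622, 0.0449]
eef_rot: [5.1, 87.4, 2.5]
ft_force: [-0.5, 0.7, 0.4]
width: 0.006
```

Request:
{"name": "step_arm", "arguments": {
  "motion": [
    [0, 0.01, 0, 0.04, 0],
    [0, 0.01, 0, 0.08, 0],
    [0, 0.01, 0, 0.13, 0],
    [0, 0.01, 0, 0.15, 0],
    [0, 0.01, 0, 0.15, 0]
  ]
}}

```text
clock: 42.35
tcp_pos: [0.5912, 0.2621, 0.0445]
eef_rot: [4.5, 87.8, 1.9]
ft_force: [-13.2, -0.2, 6.6]
width: 0.01
```

Run:
```python
from h import *
go((.592,.2619,.044,-2.63))
```

```text
tcp [0.5912 0.2621 0.0445] zyaw -2.64 tilt 2.2 w 0.01 f [-13.24  -0.21   6.58] t 42.35 j [ 14.  42.  74.  -1.  62. -74.]
row [ 0.011 -0.003  0.016] yaw -0.0002
```

Request:
{"name": "step_arm", "arguments": {
  "motion": [
    [0, 0, 0, -0.3, 0],
    [0, 0, 0, -0.9, 0],
    [0.3, -1, 0, -1.6, 0],
    [0.6, -2, -0.5, -2.3, 0],
    [0.9, -3, -1.2, -3.2, 0],
    [1, -4, -2.0, -4, 0],
    [1, -5, -3, -4, 0],
    [1, -5.5, -3, -4, 0]
  ]
}}

```text
clock: 43.15
tcp_pos: [0.3907, 0.1505, 0.2633]
eef_rot: [4.2, 87.8, 1.6]
ft_force: [0.4, -0.7, 0.4]
width: 0.527
```

Run:
```python
from h import *
import pickle
go((.592,.2619,.044,-2.63))
c=cam("wrist");pickle.dump(c,open("c40.pkl","wb"));im=r.capture("wrist");cv2.imwrite("pics/w40.png",im)
t=r.capture("top");cv2.imwrite("pics/top40.png",t);crop(t,230,120,450,320,3.4,"top40c.png")
s=r.capture("side");cv2.imwrite("pics/s40.png",s);crop(s,200,150,410,320,3.8,"s40c.png")
```

```text
tcp [0.3907 0.1505 0.2633] zyaw -2.6 tilt 2.16 w 0.527 f [ 0.42 -0.73  0.35] t 43.15 j [  5.   7.  93.  -0.  79. -83.]
row [4.536 2.396 3.753] yaw 0.0005
```

View pics/top40.png

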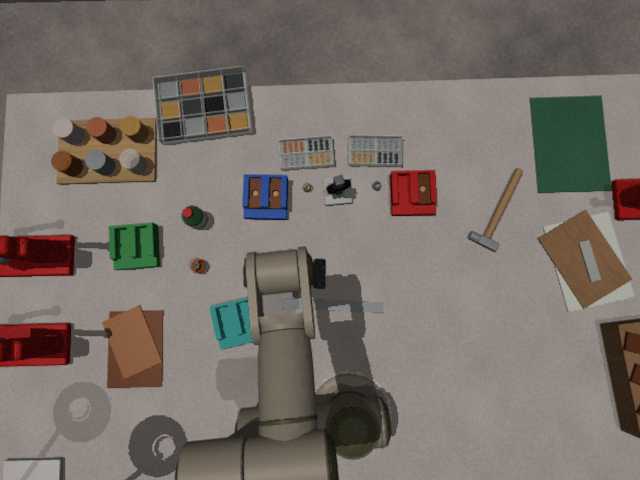

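View pics/top40c.png

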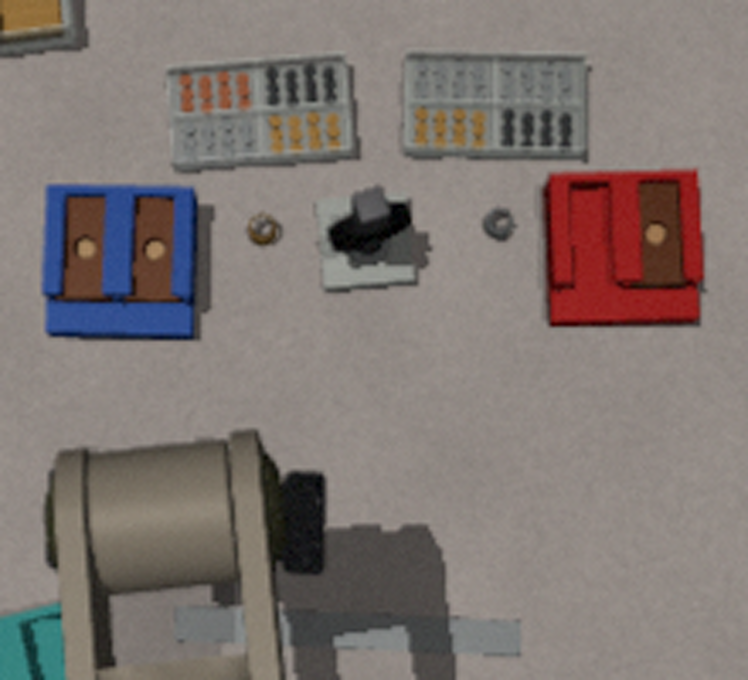

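View pics/s40c.png

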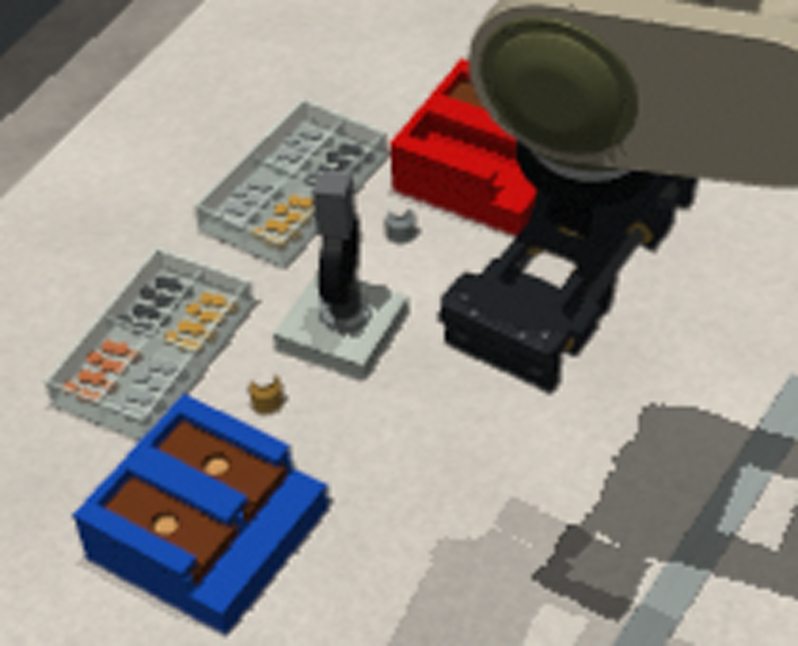

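View pics/w40.png

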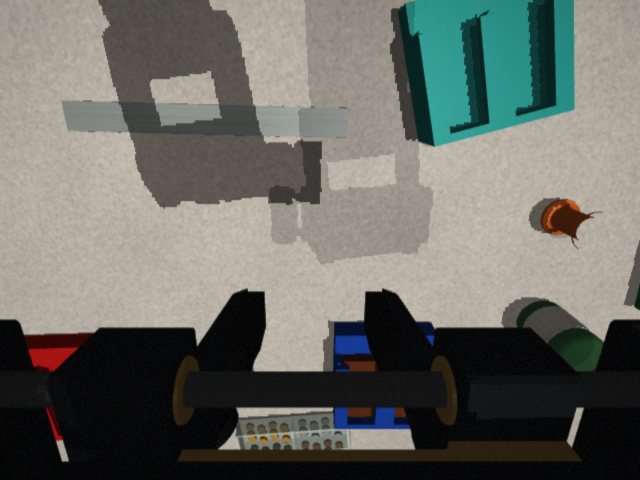

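Run:
```python
from h import *
s=r.sense(); print(s['clock'],s['ft_force'],np.abs(s['joint_vel']).max()); print(r.hand_in())
```

```text
43.3 [-0.19647169  0.67028732 -0.27698281] 4.156740056716837
the job is handed in; nothing more can be done
None
```

I tested the three blocks on the bench, stood the gauge back on its stand and racked all the blocks, then handed in at 43.3 s of the 192 s allowed. No fourth block showed up in any view.

| Block (by start position) | Reading with the foot seated | Racked in |
|---|---|---|
| Right, y ≈ -0.09 m | blue (soft) | blue rack, -y bay |
| Middle, y ≈ 0.11 m | blue (soft) | blue rack, +y bay |
| Left, y ≈ 0.30 m | red (firm), needle just past the blue/red boundary | red rack, -y bay |

**Seating in the racks:** each block went into its bay with no side force. I then pushed it until the back wall pushed back with 13 to 16 N, within about 1.5 mm of where I expected it to stop.

**Last checks:** the final top and side pictures show the gauge upright on its stand, the blocks seated in their bays and the other things where they started. The gripper was clear of everything.

**Disagreements:**
- The top and wrist cameras differed by 3 to 6 mm sideways. I corrected two of the block entries by about 2 mm and the other by about 1 mm, judging from close wrist views.
- The tool picked up about 2° of tilt while pressing, which I allowed for when putting the gauge back.
- I did not measure the dent depths; that each block has a mark rests on the seated presses and needle readings.

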